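Stand the camp mirror on its kickstand

ROBOT

A 6-joint arm with a two-finger parallel gripper is mounted at the origin on the work surface. World frame = base frame: x ahead of the robot, y to its left, z up, the work surface at z = 0. Lengths are in mm, angles in rad, forces in N, time in s.
With the tool pointing down it reaches from about 300 to 850 mm from the base axis. Payload 5.4 kg.
Tool frame: the origin (TCP) lies at the very end of the fingers, on their centre line; the grasp point (between the pads) lies 19 mm behind it; z points along the fingers, y is the direction in which the jaws open and shut (so a half turn about z gives the same grasp; the last joint's range is limited). The gripper opens to 85 mm and grips with 20 to 120 N. Pads are 22 mm wide; open, the fingers measure 114 mm over their backs; the gripper's body (76 mm by 85 mm) begins 54 mm behind the grasp point. The pads swing forward as they close: fully open they stand 13 mm farther back than shut.
Start: joints at [-1.362, 0.158, 1.597, -0, 1.386, -0.21], TCP at [233.807, -525.3, 231.299] pointing down, gripper open.
Joint ranges: [-2.91, 2.91], [-0.94, 2.29], [0.18, 2.7], [-1.29, 4.43], [0.17, 2.64], [-3, 3]. Speed limits (rad/s): [2.57, 2.57, 3.14, 3.14, 3.14, 3.14].

INTERFACE

Orientations are given as a 3x3 rotation matrix whose columns are the frame's x, y, z axes.
In Python, from workcell import arm, snapshot, get_calibration gives the robot as it stands. The module is installed in compiled form; this text tells all that it offers.
- The arm moves only by the tool jog_arm, never from a script. Its argument "deltas" is a list that holds one entry, the list of rows, each a list of 7 numbers: the shift along the world's x, y, z in mm, then the turn, a rotation vector about the world's x, y, z in rad, then the opening, from 0 (shut) to 1 (fully open). In form: [[[tx, ty, tz, wx, wy, wz, hand], ...]]. A call has 1 to 10 rows; each row is the pose to reach, as a shift and turn from the pose commanded when the call began; what a row does not reach only later rows make up. A row lasts 1/10 s, in which the tool goes at most 50 mm and 8.59 degrees, less where a joint would pass 70% of its speed; a pose out of reach is approached as far as the arm can. A call with a gripper value outside its range is refused whole. The fingers move at their own pace and stop on an object; "squeeze" is the grip in N (left out, the last holds). Time passes only in rows, so rows that repeat a pose let the fingers close. It gives the time, the measured TCP pose, the force and the opening at its end, in the units of the state.
- arm.get_state(): the state, without advancing time (a new reading comes with each control period).
- snapshot(name): name is "scene" or "top" or "wrist"; returns (picture, depth): 480x640x3 uint8, red, green, blue; 480x640 float32, mm along the optical axis (not along the pixel's ray), 0 where there is no reading.
- get_calibration(name): a dict with "fx", "fy", "cx", "cy" (pixels), "position" and "orientation" of the camera in the world. Camera axes: x right, y down, z forward; pixel columns grow to the right and rows downward; lengths in mm; the calibration is good to about 2 mm. A picture is of the moment at which its call begins: read the wrist's pose just before it. get_calibration takes no time and is no camera call; for the wrist camera it gives the pose at the moment of the call.
- arm.hand_in(): hands the job in, once; it reports no verdict.
The state is a dict: "t": time; "joints": joint angles; "joint_velocities": joint speeds; "joint_torque": joint torques, N m; "tcp_pos": TCP position; "tool_rot": TCP orientation; "contact_force": force on the tool from outside, world axes, zero at the start; "moment": the same for the moment, N m; "gripper_width": finger opening in mm.
Only numpy, scipy, OpenCV 4.12 (cv2) and the standard library are available. Lean on these libraries where they do the work, as an engineer would, in place of code of your own. Each camera call takes 0.05 s, during which the arm holds its last target.

TASK

The camp mirror leans face-down against the sloping front of the grey bin in the closet tray. Swing the kickstand on its back out as far as it goes, then stand the mirror up on it in the middle of the rubber mat, bottom edge and leg both on the mat, square to the mat, with the mirror face towards the robot's side and leaning back on the leg. Let go of it standing; do not drop it, and leave the cup, bowl, headlamp and carabiner alone.

Things in the scene. Friction and masses are not known exactly. Their poses are not given: they have to be found in the camera images.
- mirror: Camp mirror: black plastic plate, 10 mm thick (x), 90 wide (y), 150 high (z), 0.24 to 0.38 kg with its leg; origin at its centre. z points to the top edge, x out of the back (kickstand side); the mirror face looks along -x. It starts leaning 30 degrees on the bin's slope, back up, top edge towards the robot. On its open leg it leans back 21 degrees (x then points 21 degrees below level).
- top_edge (a point): Middle of the mirror's top edge, 75 mm above its centre; axes as the mirror's. The plate's top 32 mm are bare on both sides (two hinge blocks stand 17 mm out of the back, 29 to 43 mm above the centre) and the top 45 mm stick out past the bin's slope, so this edge can be pinched across its 10 mm thickness.
- bottom_edge (a point): Middle of the mirror's bottom edge, 75 mm below the mirror's centre along its z; axes as the mirror's.
- hinge (a point): The kickstand's hinge axis, half-way along it: fixed to the mirror, 17 mm out of the plate's mid-plane (12 mm off the back surface) and 35 mm above the centre. The hinge axis runs along the mirror's y.
- leg_end (a point): Centre of the rounded rubber end (4 mm radius) of the kickstand leg, 100 mm from the hinge. The leg is a straight aluminium bar, 18 mm wide (along the mirror's y), 8 mm thick; folded, it lies parallel to the back, pointing to the bottom edge, with an 8 mm gap to the back, so it can be gripped across its 18 mm width.
- kickstand (a joint): Angle of the kickstand leg: 0 folded parallel to the back, growing to 0.70 rad at its stop as the leg's end swings away from the back. It starts at 0 to 0.12. The hinge is slightly stiff (0.02 N m): the leg stays where it is left. Grip it lightly and follow the arc: the mirror only leans there and a hard pull or twist lifts it.
- mat: Black rubber mat fixed to the tray, 150 mm along its x, 170 mm along its y, 3 mm thick. Origin at the centre of its underside, top 3 mm above; z up, x points away from the robot's side. The place where the mirror must stand, back and leg on the mat's +x side.
- bin: Fixed grey bin, 120 mm wide (y), 90 high. Origin on the tray floor at the foot of its sloping front, which faces +x and rises backwards (to -x) at 30 degrees from vertical; the bin reaches 150 mm behind the origin. A rib 10 mm high, 10 to 15 mm in front of the origin, keeps the mirror's bottom edge from sliding out.
- bowl: Orange bowl, 124 mm across, 50 mm high, origin under its centre; leave alone.
- cup: Red cup standing in the bowl, 72 mm across, 70 mm high, origin under its centre; leave alone.
- headlamp: Black headlamp, about 50 x 75 x 36 mm, origin under its centre; leave alone.
- carabiner: Metal carabiner lying flat, 80 x 50 x 8 mm, origin under its centre; leave alone.
Mind the look-alikes: they are no part of the job. Of the things shaped like the mat, the black one is meant.

How it is judged:
By the outcome, as a careful person would: the job done as asked, in the order asked, and still so for the second after the job is handed in, with the robot touching nothing.
It also fails if it takes over 59 s, if anything falls off the work surface, if the arm or the gripper's body presses on something with over 40 N, if the wrist force passes 120 N, or if a joint passes its speed limit or range.

## Working session

There is one attempt and no reset: what is moved stays moved. The work goes in short steps, Python scripts to look and compute and a tool call to move; the robot and the scene stay as the last step left them, time stands still between calls to the robot, and variables do not carry over. Pictures are saved under pics/ and viewed, and the job is handed in when it is done.

Besides the shell and the picture viewer there is one more tool, called after "Emit:" by a JSON object that holds its "method" and its "body", one argument or row to a line. jog_arm: Moves the arm, as the interface text tells. Its arguments: {"type":"object","properties":{"deltas":{"type":"array","items":{"type":"array","items":{"type":"array","items":{"type":"number"}}}},"squeeze":{"type":"number"}},"required":["deltas"]}

```bash
mkdir -p pics; cat > h.py <<'E'
import numpy as np, cv2
from workcell import arm, snapshot, get_calibration
def take(n,f):
    c=get_calibration(n); p,d=snapshot(n); cv2.imwrite(f'pics/{f}.png',p[:,:,::-1]); np.savez(f'pics/{f}.npz',d=d,p=p,**{k:np.array(v) for k,v in c.items()}); return p,d,c
def load(f): return np.load(f'pics/{f}.npz')
def cloud(z):
    d=z['d']; v,u=np.mgrid[:480,:640]
    P=np.stack([(u-z['cx'])/z['fx']*d,(v-z['cy'])/z['fy']*d,d],-1)
    return P@z['orientation'].T+z['position']
E
python3 - <<'E'
from h import *
take('scene','s0');take('top','t0')
s=arm.get_state();print(s)
for n in('scene','top','wrist'):print(get_calibration(n))
E
```

```text
{'t': 0.1, 'joints': array([-1.36213067e+00,  1.59015358e-01,  1.59812722e+00,  4.33804780e-05,
        1.38621628e+00, -2.10106498e-01]), 'joint_velocities': array([ 2.02039308e-03, -1.81134551e-03, -4.19875116e-03, -2.14054492e-03,
       -1.77092974e-04, -9.21930237e-05]), 'joint_torque': array([ 6.52370618e-04, -3.96993577e+01, -3.32335782e+01, -1.32829741e-04,
        4.25585327e-03, -6.98944348e-06]), 'tcp_pos': array([ 233.68973669, -524.76516386,  230.38841447]), 'tool_rot': array([[ 9.13592238e-01,  4.06631427e-01, -3.24157750e-04],
       [ 4.06631350e-01, -9.13590679e-01,  1.73672044e-03],
       [ 4.10057613e-04, -1.71846702e-03, -9.99998439e-01]]), 'contact_force': array([-0.04448374, -1.13881553, -0.41446982]), 'moment': array([-0.02042241,  0.02016618, -0.02644394]), 'gripper_width': 85.34640813416928}
{'fx': 437.91987955701967, 'fy': 437.91987955701967, 'cx': 316.69674458246504, 'cy': 229.4340361193888, 'position': array([1443.5059501 ,  -86.94444587,  647.41933859]), 'orientation': array([[ 0.23524328,  0.52703213, -0.81663807],
       [ 0.97182743, -0.1149576 ,  0.20575764],
       [ 0.01456214, -0.84203437, -0.53922728]])}
{'fx': 498.5243370167095, 'fy': 498.5243370167095, 'cx': 321.18558945459716, 'cy': 240.0447487617473, 'position': array([ 525.20803334,  144.52701622, 1247.74281191]), 'orientation': array([[-0.01549191, -0.99686432,  0.07759848],
       [-0.9998612 ,  0.01496912, -0.0073143 ],
       [ 0.00612978, -0.07770102, -0.99695786]])}
{'fx': 390.507537872687, 'fy': 390.507537872687, 'cx': 317.93499618001596, 'cy': 239.35196958083628, 'position': array([ 309.51554403, -491.49300234,  371.38299928]), 'orientation': array([[ 0.40702378, -0.86472014, -0.29426303],
       [-0.91341363, -0.38626717, -0.128348  ],
       [-0.00267905,  0.32102455, -0.94706708]])}
```

View pics/s0.png

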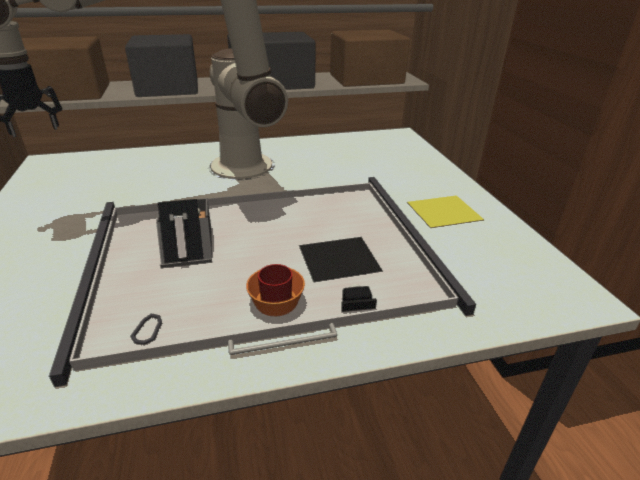

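View pics/t0.png

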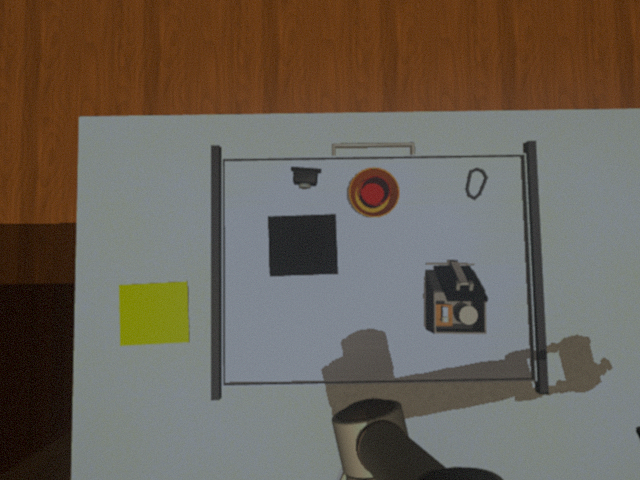

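Scene (`s0`): mirror with leg at about (184,230), black mat at (340,258), headlamp at (357,298). Candidates in `t0`: the black mat at (303,245) is the target and the yellow sheet at (154,313) is the look-alike. The black mirror on the bin is at (458,282), and the headlamp at (306,177) is also black. I'll check these in close crops and measure.

```bash
python3 - <<'E'
from h import *
a=load('t0')['p'][245:345,405:505,::-1]; b=load('s0')['p'][190:275,145:230,::-1]
cv2.imwrite('pics/c0.png',np.hstack([cv2.resize(a,(390,390),interpolation=2),cv2.resize(b,(390,390),interpolation=2)]))
z=load('t0');P=cloud(z);p=z['p'].astype(int)
m=(p.sum(2)<110);m[:205]=0;m[285:]=0;m[:,:255]=0;m[:,350:]=0
m=m.astype(np.uint8)
n,l,st,c=cv2.connectedComponentsWithStats(m);k=1+st[1:,4].argmax();print(st[k])
Q=P[l==k];print('matz',np.median(Q[:,2]))
print(cv2.minAreaRect(Q[:,:2].astype(np.float32)))
for (v,u) in [(300,260),(230,400),(200,290)]: print(P[v,u])
np.set_printoptions(precision=0,suppress=True,linewidth=200)
for v in range(258,336,4): print(v,[tuple(int(x) for x in P[v,u]) for u in range(422,494,8)])
E
```

```text
[285 233  23  20  84]
matz 6.816281117664744
((609.09033203125, 201.13998413085938), (51.43040466308594, 44.22409439086914), 22.808446884155273)
[475.35306245 289.19993905   4.64830847]
[644.07113341 -62.27028136   6.60096459]
[724.51664671 212.40756143   2.58457055]
258 [(573, -115, 3), (573, -136, 1), (572, -155, 4), (572, -176, 0), (572, -195, 4), (571, -216, 1), (571, -235, 3), (571, -256, 1), (570, -276, 2)]
262 [(563, -115, 1), (562, -135, 4), (562, -155, 5), (562, -175, 4), (561, -186, 36), (561, -215, 2), (561, -235, 4), (561, -254, 7), (560, -274, 5)]
266 [(553, -115, 2), (552, -134, 8), (552, -154, 7), (552, -173, 9), (551, -182, 51), (551, -212, 11), (551, -235, 1), (551, -254, 5), (550, -276, 1)]
270 [(525, 144, 1247), (542, -133, 11), (542, -147, 35), (542, -168, 28), (541, -179, 61), (541, -207, 28), (541, -227, 29), (541, -254, 4), (540, -273, 6)]
274 [(533, -114, 1), (532, -129, 27), (532, -145, 41), (532, -164, 44), (531, -183, 44), (531, -191, 83), (531, -221, 46), (531, -253, 6), (530, -274, 3)]
278 [(523, -114, 4), (523, -126, 36), (522, -143, 47), (522, -159, 61)
[... 1576 characters left out ...]
(423, -189, 7), (427, -195, 55), (427, -213, 58), (425, -236, 45), (429, -240, 93)]
322 [(415, -109, 9), (419, -119, 56), (419, -136, 64), (421, -150, 82), (413, -189, 7), (417, -195, 53), (417, -213, 57), (416, -235, 47), (420, -239, 92)]
326 [(404, -111, 1), (409, -119, 51), (404, -149, 6), (404, -168, 8), (404, -187, 12), (403, -208, 7), (403, -228, 7), (407, -235, 47), (410, -241, 88)]
330 [(395, -110, 3), (399, -119, 51), (399, -139, 46), (398, -159, 45), (398, -178, 44), (398, -197, 44), (397, -217, 43), (397, -235, 47), (402, -239, 91)]
334 [(385, -110, 2), (385, -129, 3), (384, -149, 3), (384, -168, 6), (384, -189, 2), (384, -208, 5), (383, -228, 4), (393, -220, 92), (393, -238, 93)]
```

View pics/c0.png

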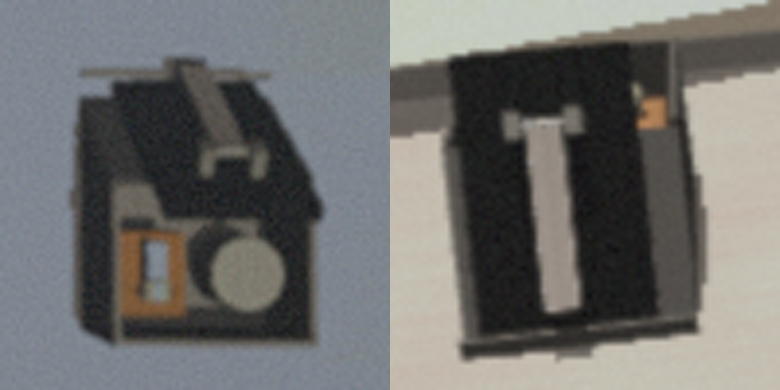

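The choice is confirmed: a black plate with an aluminium leg on the bin at top-view pixel (458,280), and the black mat at (303,245). Next I'll fit the mirror and mat poses.

```bash
python3 - <<'E'
from h import *
np.set_printoptions(precision=3,suppress=True,linewidth=200)
def ray(z,u,v,zz):
    r=z['orientation']@np.array([(u-z['cx'])/z['fx'],(v-z['cy'])/z['fy'],1]);o=z['position'];return o+r*(zz-o[2])/r[2]
for f,box in(('t0',(205,285,255,350)),('s0',(230,285,292,388))):
    z=load(f);p=z['p'].astype(int);g=p.sum(2);r0,r1,c0,c1=box
    sub=g[r0:r1,c0:c1];m=np.zeros((480,640),np.uint8);m[r0:r1,c0:c1]=(sub<200);
    n,l,st,c=cv2.connectedComponentsWithStats(m);k=1+st[1:,4].argmax();print(f,st[k],sub.min(),sub.max())
    cs,_=cv2.findContours((l==k).astype(np.uint8),0,1);h=cv2.convexHull(max(cs,key=cv2.contourArea))[:,0]
    W=np.array([ray(z,u,v,3.)[:2] for u,v in h],np.float32);print(cv2.minAreaRect(W))
# mirror plane
for f in('t0','s0'):
    z=load(f);P=cloud(z);g=z['p'].astype(int).sum(2)
    X=P[...,0];Y=P[...,1];Z=P[...,2]
    zl=(550-X)*1.732 
    m=(X>440)&(X<585)&(Y>-260)&(Y<-100)&(Z>20)&(Z<160)&(g<150)
    Q=P[m];rng=np.random.default_rng(0);best=None
    for i in range(500):
        a=Q[rng.choice(len(Q),3)];n=np.cross(a[1]-a[0],a[2]-a[0]);n/=np.linalg.norm(n)+1e-9;
        if n[2]<0.2:n=-n
        s=abs((Q-a[0])@n)<4
        if n[2]>.2 and (best is None or s.sum()>best.sum()):best=s
    B=Q[best];c=B.mean(0);n=np.linalg.svd(B-c)[2][2];n*=np.sign(n[2])
    print(f,len(Q),best.sum(),'c',c,'n',n)
    # leg points: above the plane by >8
    y=np.cross([0,0,1.],n);y/=np.linalg.norm(y);up=np.cross(n,y);print('y',y,'up',up)
    A=P[(X>430)&(X<600)&(Y>-270)&(Y<-100)&(Z>15)];a=(A-c)
    s=A[(abs(a@n)<6)]
    co=np.stack([(s-c)@y,(s-c)@up],1).astype(np.float32)
    r=cv2.minAreaRect(co);print(r, c+r[0][0]*y+r[0][1]*up)
    L=A[(a@n>8)&(a@n<60)];lo=np.stack([(L-c)@y,(L-c)@up,(L-c)@n],1);print('above',len(L));
    for t in np.arange(-70,80,10):
        w=lo[abs(lo[:,1]-t)<5]
        if len(w):print(t,len(w),w[:,0].min(),np.median(w[:,0]),w[:,0].max(),np.median(w[:,2]))
E
```

```text
t0 [ 268  215   69   61 3963] 77 435
((611.1741333007812, 183.02886962890625), (148.00430297851562, 168.5603790283203), 1.0802611112594604)
s0 [ 300  238   82   44 2411] 81 587
((604.787841796875, 182.29544067382812), (148.892333984375, 168.18028259277344), 1.1822853088378906)
t0 1376 969 c [ 505.329 -183.136   90.778] n [ 0.86  -0.014  0.509]
y [ 0.016  1.    -0.   ] up [-0.509  0.008  0.861]
((-7.371410369873047, -15.885604858398438), (150.02801513671875, 98.29874420166016), 89.04518127441406) [ 513.301 -190.637   77.107]
above 279
-70 20 -13.763060230490138 -1.4546180983678452 5.1202477465167595 18.508214402124253
-60 20 -12.642443040567215 -5.2942174587351065 4.368925472618546 18.32253364773947
-50 14 -10.53290589002811 -0.6762746658482265 4.5179296155504085 18.36189707076877
-40 21 -11.981026208541195 -2.413513473167073 5.553074543472794 17.993789652650012
-30 20 -12.997830620003281 -3.7696259662372045 4.570575646286717 17.518022372984397
-20 19 -11.616602710731053 -2.740708388591776 5.025607495027667 17.10121136683613
-10 24 -11.99769492419159 -0.7169475224533847 5.455455522792
[... 899 characters left out ...]
79 8.449567013284087 17.926234315156123
-30 35 -8.530362529764052 -0.12806711574289215 7.892921427930773 18.850723984034218
-20 36 -9.749575499216263 -0.6411181581117629 8.0483690305689 17.576832260050388
-10 33 -9.128799133346147 -0.8750262399252884 7.8417598199989085 17.479574132849315
0 35 -9.900684938281918 -0.31678269157042654 8.438863742681718 16.83094879336793
10 35 -8.857497777019956 0.2914630219419311 7.59786490923054 16.705021259389177
20 45 -19.185938260431193 -0.9007647757934867 17.611293301936126 16.280004813609423
30 56 -19.69370959068891 -0.045248287344554494 18.19480128465467 15.889150138537062
40 2 -15.156180998547544 -13.808771694801319 -12.461362391055093 17.49366466955641
```

```bash
cat >> h.py <<'E'
from scipy.spatial.transform import Rotation as Ro
def toolR(a,yaw=0.,jaw='y'):
    # a: tip tilts towards -x by a (rad). jaw 'y': tool y=-world y ; 'x': tool y = forward
    s,c=np.sin(a),np.cos(a); z=np.array([-s,0,-c])
    y=np.array([0,-1.,0]) if jaw=='y' else np.array([c,0,-s])
    R=np.stack([np.cross(y,z),y,z],1)
    return Ro.from_euler('z',yaw).as_matrix()@R
def delta(P,R,ref=None):
    s=arm.get_state(); p0,R0=(s['tcp_pos'],s['tool_rot']) if ref is None else ref
    w=Ro.from_matrix(R@R0.T).as_rotvec()
    return np.round(np.r_[np.array(P)-p0,w],3)
def st():
    s=arm.get_state();print('t',round(s['t'],2),'tcp',s['tcp_pos'].round(1),'F',s['contact_force'].round(1),'M',s['moment'].round(2),'w',round(s['gripper_width'],1),'j',s['joints'].round(2));return s
E
python3 - <<'E'
from h import *
R=toolR(np.radians(33),-.02); print(R.round(3)); print(delta([640,-187,190],R))
E
```

```text
[[ 0.839 -0.02  -0.545]
 [-0.017 -1.     0.011]
 [-0.545  0.    -0.839]]
[ 4.06310e+02  3.37765e+02 -4.03880e+01 -1.17000e-01  5.69000e-01
 -4.26000e-01]
```

Emit:
{"method": "jog_arm", "body": {
  "deltas": [
    [[30, 25, 0, -0.01, 0.05, -0.04, 1], [68, 56, 0, -0.02, 0.1, -0.07, 1], [106, 88, 0, -0.03, 0.14, -0.11, 1], [144, 120, -1, -0.04, 0.19, -0.15, 1], [182, 152, -5, -0.05, 0.24, -0.19, 0.8], [220, 184, -10, -0.06, 0.29, -0.23, 0.6], [258, 216, -16, -0.07, 0.34, -0.27, 0.5], [296, 248, -22, -0.08, 0.4, -0.31, 0.5], [334, 280, -28, -0.095, 0.46, -0.35, 0.5], [370, 309, -34, -0.105, 0.52, -0.39, 0.5]]
  ],
  "squeeze": 20
}}

```text
t: 1.1
tcp_pos: [605.1, -214.1, 196.7]
tool_rot: [[0.863, 0.016, -0.505], [0.019, -1.0, -0.0], [-0.505, -0.009, -0.863]]
contact_force: [0.4, -1.8, 0.2]
gripper_width: 42.8
```

Emit:
{"method": "jog_arm", "body": {
  "deltas": [
    [[18, 15, -3, -0.006, 0.025, -0.02, 0.5], [36, 29, -6, -0.012, 0.049, -0.036, 0.5], [36, 29, -6, -0.012, 0.049, -0.036, 0.5], [36, 29, -6, -0.012, 0.049, -0.036, 0.5]]
  ]
}}

```text
t: 1.5
tcp_pos: [639.6, -187.3, 190.1]
tool_rot: [[0.838, -0.019, -0.546], [-0.017, -1.0, 0.009], [-0.546, 0.002, -0.838]]
contact_force: [0.3, -0.3, 0.7]
gripper_width: 43.1
```

```bash
python3 - <<'E'
from h import *
s=st();print(s['tool_rot'].round(3)); take('wrist','w1')
E
```

```text
t 1.5 tcp [ 639.6 -187.3  190.1] F [ 0.3 -0.3  0.7] M [-0.01 -0.22 -0.05] w 43.1 j [-0.38  0.91  0.73 -0.22  2.03  1.17]
[[ 0.838 -0.019 -0.546]
 [-0.017 -1.     0.009]
 [-0.546  0.002 -0.838]]
```

View pics/w1.png

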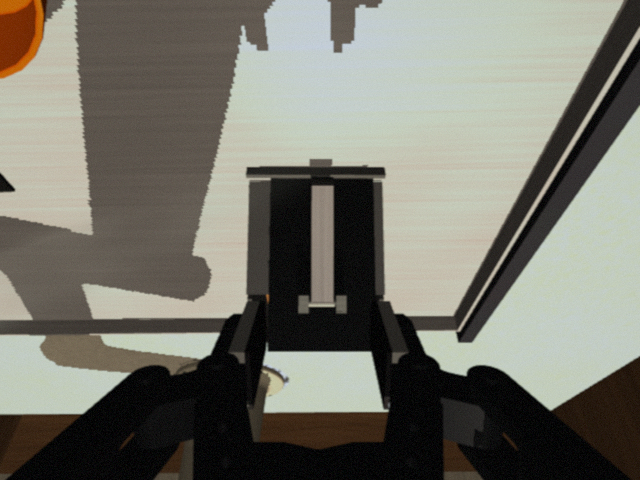

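The wrist view shows the mirror between the fingers. The leg runs from (321,185) at its end to (322,305) at the hinge, and the plate from u=271 to 373. I'll refit from this view.

```bash
cat > fit.py <<'E'
from h import *
np.set_printoptions(precision=3,suppress=True,linewidth=200)
def fit(f,rows=None):
    z=load(f);P=cloud(z);g=z['p'].astype(int).sum(2)
    X=P[...,0];Y=P[...,1];Z=P[...,2]
    m=(X>440)&(X<585)&(Y>-250)&(Y<-125)&(Z>20)&(Z<160)&(g<150)&(z['d']>0)
    Q=P[m];rng=np.random.default_rng(0);best=None
    for i in range(500):
        a=Q[rng.choice(len(Q),3)];n=np.cross(a[1]-a[0],a[2]-a[0]);n/=np.linalg.norm(n)+1e-9
        if n[2]<0:n=-n
        s=abs((Q-a[0])@n)<3
        if n[2]>.2 and n[0]>.5 and (best is None or s.sum()>best.sum()):best=s
    B=Q[best];c=B.mean(0);n=np.linalg.svd(B-c,full_matrices=False)[2][2];n*=np.sign(n[2])
    y=np.cross([0,0,1.],n);y/=np.linalg.norm(y);up=np.cross(n,y)
    co=np.stack([(B-c)@y,(B-c)@up],1).astype(np.float32)
    r=cv2.minAreaRect(co);C=c+r[0][0]*y+r[0][1]*up
    print(f,len(Q),len(B),'n',n,'y',y,'rect',r,'backcentre',C)
    M=(X>430)&(X<620)&(Y>-260)&(Y<-110)&(Z>12)&(g>150)&(z['d']>0);L=P[M]-C
    lo=np.stack([L@y,L@up,L@n],1);lo=lo[(lo[:,2]>8)&(lo[:,2]<90)&(abs(lo[:,0])<25)]
    for t in np.arange(-75,50,10):
        w=lo[abs(lo[:,1]-t)<5]
        if len(w)>3:print(t,len(w),np.percentile(w[:,0],[2,50,98]),np.median(w[:,2]))
    return C,n,y,up
if __name__=='__main__':
    import sys; fit(sys.argv[1])
E
python3 fit.py w1
```

```text
w1 13846 13404 n [ 0.864 -0.021  0.503] y [ 0.024  1.    -0.   ] rect ((-1.00970458984375, -4.0393524169921875), (134.95620727539062, 90.18296813964844), 89.97103881835938) backcentre [ 511.843 -187.942   77.822]
-65 192 [-8.524 -0.28   8.733] 18.93764140600284
-55 267 [-8.518  0.501  8.693] 18.78400577724708
-45 264 [-8.484  0.086  8.655] 18.393487760449347
-35 261 [-8.465  0.467  8.618] 18.04654436022334
-25 275 [-8.455 -0.332  8.582] 17.7575892734809
-15 270 [-8.433  0.047  8.532] 17.43319559945408
-5 262 [-8.411  0.031  8.486] 17.099907910125435
5 286 [-8.4    0.022  8.452] 16.744438972149084
15 264 [-8.386  0.013  8.411] 16.426477884575753
25 491 [-17.921  -0.387  17.892] 16.299744777155656
35 233 [-18.583   0.354  18.573] 16.7128687873501
```

Emit:
{"method": "jog_arm", "body": {
  "deltas": [
    [[-12, 0, -20, 0, 0, 0, 0.5], [-30, -0.5, -50, 0, 0, 0, 0.5], [-50, -1, -85, 0, 0, 0, 0.5], [-66, -1, -115, 0, 0, 0, 0.5], [-75, -1.3, -134, 0, 0, 0, 0.5], [-82, -1.3, -146, 0, 0, 0, 0.5], [-86, -1.3, -153, 0, 0, 0, 0.5], [-88, -1.3, -157, 0, 0, 0, 0.5], [-89, -1.3, -159, 0, 0, 0, 0.5], [-89, -1.3, -159, 0, 0, 0, 0.5]]
  ]
}}

```text
t: 2.55
tcp_pos: [551.4, -188.9, 33.0]
tool_rot: [[0.839, -0.019, -0.543], [-0.018, -1.0, 0.008], [-0.543, 0.003, -0.839]]
contact_force: [0.3, 0.2, -0.7]
gripper_width: 42.8
```

```bash
python3 - <<'E'
from h import *
s=st();print(s['tool_rot'].round(3)); take('wrist','w2')
E
```

```text
t 2.55 tcp [ 551.4 -188.9   33. ] F [ 0.3  0.2 -0.7] M [-0.03 -0.27  0.02] w 42.8 j [-0.42  0.83  1.19 -0.22  1.66  1.21]
[[ 0.839 -0.019 -0.543]
 [-0.018 -1.     0.008]
 [-0.543  0.003 -0.839]]
```

View pics/w2.png

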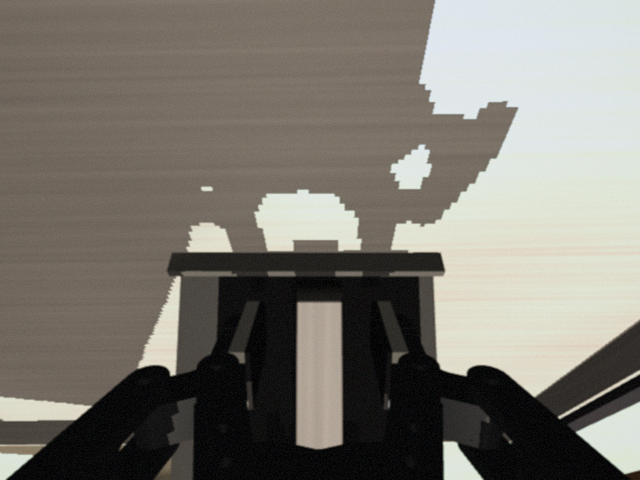

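The leg is centred between the fingers: leg at u=296–343, finger inner faces at about 247 and 393. I'll close lightly on it.

Emit:
{"method": "jog_arm", "body": {
  "deltas": [
    [[-0.5, 0, -1, 0, 0, 0, 0.35], [-0.5, 0, -1, 0, 0, 0, 0.25], [-0.5, 0, -1, 0, 0, 0, 0.15], [-0.5, 0, -1, 0, 0, 0, 0.15], [-0.5, 0, -1, 0, 0, 0, 0.15], [-0.5, 0, -1, 0, 0, 0, 0.15]]
  ],
  "squeeze": 20
}}

```text
t: 3.2
tcp_pos: [550.5, -188.6, 31.3]
tool_rot: [[0.839, -0.019, -0.544], [-0.017, -1.0, 0.009], [-0.544, 0.002, -0.839]]
contact_force: [1.2, -1.2, -0.6]
gripper_width: 17.6
```

```bash
python3 - <<'E'
from h import *
s=st()
n=np.array([.864,-.021,.503]);up=np.array([-.503,.012,.864]);y=np.array([.024,1,0])
H=np.array([508.4,-187.6,107.5]);p=s['tcp_pos']
d=p-H;print(d@up,d@n,d@y)
for ph in np.arange(.05,.76,.05):
    q=Ro.from_rotvec(-ph*y);print(round(ph,2),(q.apply(d)-d).round(1),(-ph*y).round(3))
take('wrist','w3')
E
```

```text
t 3.2 tcp [ 550.5 -188.6   31.3] F [ 1.2 -1.2 -0.6] M [-0.03 -0.39  0.  ] w 17.6 j [-0.42  0.83  1.19 -0.22  1.65  1.21]
-86.97436799031554 -1.9532688108326488 -0.015812925108230846
0.05 [ 3.8 -0.1  2.2] [-0.001 -0.05  -0.   ]
0.1 [ 7.4 -0.2  4.6] [-0.002 -0.1   -0.   ]
0.15 [10.9 -0.3  7.1] [-0.004 -0.15  -0.   ]
0.2 [14.3 -0.3  9.9] [-0.005 -0.2   -0.   ]
0.25 [17.5 -0.4 12.8] [-0.006 -0.25  -0.   ]
0.3 [20.6 -0.5 15.8] [-0.007 -0.3   -0.   ]
0.35 [23.6 -0.6 19. ] [-0.008 -0.35  -0.   ]
0.4 [26.3 -0.6 22.4] [-0.01 -0.4  -0.  ]
0.45 [28.9 -0.7 25.9] [-0.011 -0.45  -0.   ]
0.5 [31.4 -0.8 29.5] [-0.012 -0.5   -0.   ]
0.55 [33.6 -0.8 33.2] [-0.013 -0.55  -0.   ]
0.6 [35.7 -0.9 37.1] [-0.014 -0.6   -0.   ]
0.65 [37.5 -0.9 41. ] [-0.016 -0.65  -0.   ]
0.7 [39.2 -0.9 45. ] [-0.017 -0.7   -0.   ]
0.75 [40.6 -1.  49.1] [-0.018 -0.75  -0.   ]
```

View pics/w3.png

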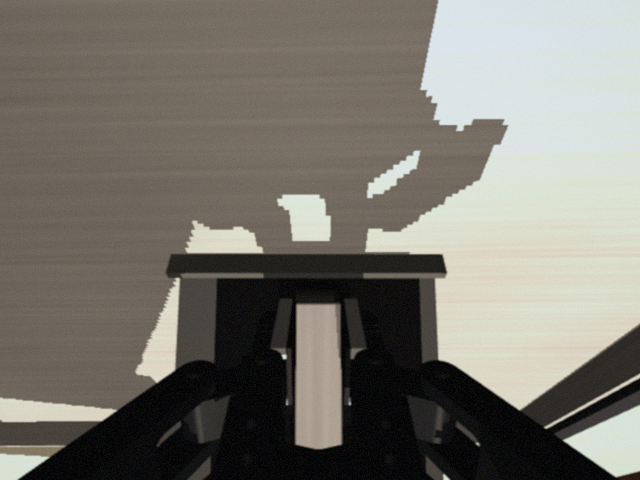

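The leg is gripped: width 17.6, mirror unmoved. I'll follow the arc.

Emit:
{"method": "jog_arm", "body": {
  "deltas": [
    [[3.8, -0.1, 2.2, -0.001, -0.05, 0, 0.15], [7.4, -0.2, 4.6, -0.002, -0.1, 0, 0.15], [10.9, -0.3, 7.1, -0.004, -0.15, 0, 0.15], [14.3, -0.3, 9.9, -0.005, -0.2, 0, 0.15], [17.5, -0.4, 12.8, -0.006, -0.25, 0, 0.15], [20.6, -0.5, 15.8, -0.007, -0.3, 0, 0.15], [23.6, -0.6, 19, -0.008, -0.35, 0, 0.15], [26.3, -0.6, 22.4, -0.01, -0.4, 0, 0.15], [26.3, -0.6, 22.4, -0.01, -0.4, 0, 0.15]]
  ]
}}

```text
t: 4.15
tcp_pos: [577.6, -189.3, 54.7]
tool_rot: [[0.985, -0.021, -0.171], [-0.022, -1.0, -0.001], [-0.171, 0.005, -0.985]]
contact_force: [5.0, -0.4, -2.8]
gripper_width: 17.5
```

```bash
python3 - <<'E'
from h import *
s=st()
take('wrist','w4');take('scene','s4')
E
python3 fit.py s4
```

```text
t 4.15 tcp [ 577.6 -189.3   54.7] F [ 5.  -0.4 -2.8] M [ 0.02 -0.97 -0.04] w 17.5 j [-0.47  0.55  1.48 -0.08  1.27  1.15]
s4 649 466 n [ 0.858 -0.009  0.514] y [ 0.011  1.    -0.   ] rect ((-14.459304809570312, 22.32080078125), (138.2826690673828, 89.63915252685547), 89.63089752197266) backcentre [ 514.007 -188.513   78.122]
-55 36 [-14.803  -0.973  13.24 ] 54.637274731610624
-45 56 [-14.883  -0.571  13.732] 52.1452269769298
-35 56 [-14.874  -3.082  13.813] 49.03913571823515
-25 37 [-11.534  -1.189  11.187] 41.81892448700047
-15 27 [-9.661 -3.341 10.457] 35.87626633012933
-5 12 [-8.926 -5.685 -0.121] 33.45052621390107
```

View pics/w4.png

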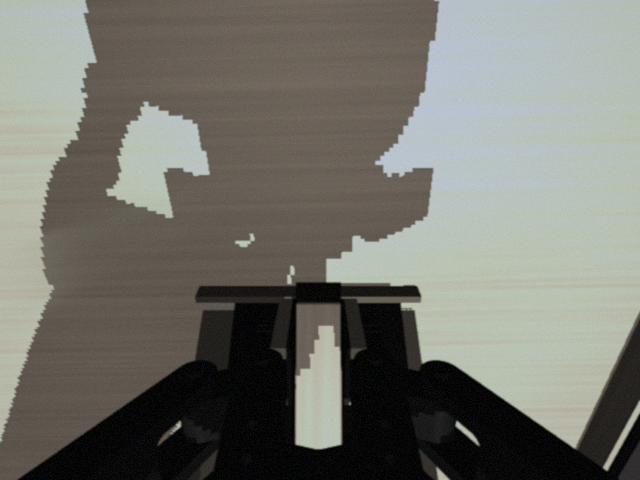

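Emit:
{"method": "jog_arm", "body": {
  "deltas": [
    [[2.9, -0.1, 3.4, -0.001, -0.05, 0, 0.15], [5.5, -0.2, 7, -0.002, -0.1, 0, 0.15], [7.8, -0.2, 10.7, -0.003, -0.15, 0, 0.15], [9.9, -0.3, 14.6, -0.004, -0.2, 0, 0.15], [11.1, -0.3, 17, -0.005, -0.23, 0, 0.15], [11.1, -0.3, 17, -0.005, -0.23, 0, 0.15]]
  ]
}}

```text
t: 4.85
tcp_pos: [588.5, -189.5, 71.3]
tool_rot: [[0.998, -0.022, 0.056], [-0.022, -1.0, -0.006], [0.056, 0.004, -0.998]]
contact_force: [4.9, 0.4, -1.0]
gripper_width: 17.1
```

Emit:
{"method": "jog_arm", "body": {
  "deltas": [
    [[0.6, 0, 1.6, 0, -0.02, 0, 0.15], [0.6, 0, 1.6, 0, -0.02, 0, 0.15]]
  ]
}}

```text
t: 5.05
tcp_pos: [589.2, -189.6, 72.6]
tool_rot: [[0.997, -0.022, 0.076], [-0.022, -1.0, -0.005], [0.076, 0.004, -0.997]]
contact_force: [6.1, 0.5, -1.6]
gripper_width: 17.3
```

Emit:
{"method": "jog_arm", "body": {
  "deltas": [
    [[0.6, 0, 1.6, 0, -0.02, 0, 0.15], [0.6, 0, 1.6, 0, -0.02, 0, 0.15]]
  ]
}}

```text
t: 5.25
tcp_pos: [589.9, -189.6, 74.3]
tool_rot: [[0.995, -0.022, 0.096], [-0.021, -1.0, -0.006], [0.096, 0.003, -0.995]]
contact_force: [7.1, 1.0, -1.4]
gripper_width: 17.1
```

```bash
python3 - <<'E'
from h import *
s=st()
take('wrist','w5');take('scene','s5')
E
python3 fit.py s5
```

```text
t 5.25 tcp [ 589.9 -189.6   74.3] F [ 7.1  1.  -1.4] M [ 0.14 -0.88 -0.07] w 17.1 j [-0.53  0.37  1.68  0.05  1.01  1.04]
s5 883 679 n [ 0.857 -0.013  0.516] y [ 0.016  1.    -0.   ] rect ((-7.860321044921875, 26.399673461914062), (89.23168182373047, 137.64031982421875), 0.3492351472377777) backcentre [ 513.931 -188.473   77.583]
-45 14 [-13.901  -2.338  13.559] 75.51101138589725
-35 65 [-15.134  -0.832  13.894] 74.63154236217294
-25 58 [-15.159  -2.286  13.857] 66.87942086092349
-15 44 [-15.095  -0.605  13.722] 56.999601469295676
-5 28 [-8.478 -2.824  3.892] 47.01267203702059
5 24 [-9.553 -3.583  1.778] 39.71914366918396
15 21 [-9.481 -4.904 -0.264] 31.04271314378081
25 6 [-9.392  4.209 18.005] 19.687548616815217
```

View pics/s5.png

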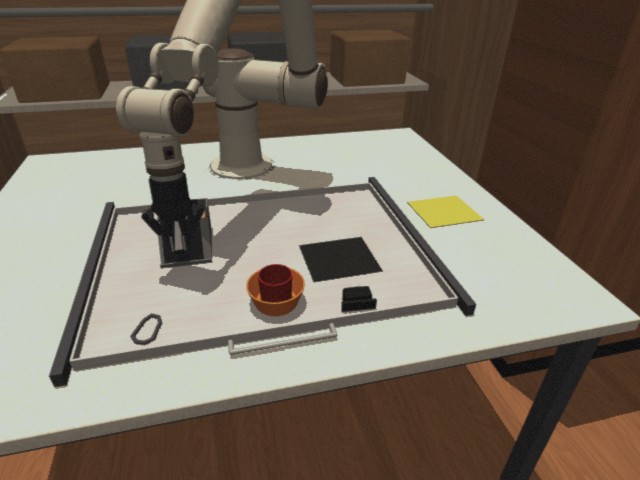

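Emit:
{"method": "jog_arm", "body": {
  "deltas": [
    [[0.6, 0, 1.6, 0, -0.02, 0, 0.15], [1.1, 0, 3.2, 0, -0.04, 0, 0.15], [1.1, 0, 3.2, 0, -0.04, 0, 0.15]]
  ]
}}

```text
t: 5.65
tcp_pos: [590.5, -189.5, 76.9]
tool_rot: [[0.991, -0.022, 0.134], [-0.021, -1.0, -0.005], [0.135, 0.002, -0.991]]
contact_force: [7.3, -0.1, -3.9]
gripper_width: 17.3
```

```bash
python3 - <<'E'
from h import *
s=st()
take('wrist','w6');take('scene','s6')
E
python3 fit.py s6
```

```text
t 5.65 tcp [ 590.5 -189.5   76.9] F [ 7.3 -0.1 -3.9] M [-0.06 -0.8   0.01] w 17.3 j [-0.54  0.34  1.71  0.08  0.97  1.02]
s6 917 690 n [ 0.853 -0.018  0.522] y [ 0.022  1.    -0.   ] rect ((-6.4694061279296875, 27.699451446533203), (89.57073211669922, 136.49586486816406), 1.3131208419799805) backcentre [ 513.886 -188.337   77.376]
-45 5 [-7.249 -2.446 14.15 ] 77.53422593054827
-35 65 [-14.618  -0.567  14.642] 77.10928736248239
-25 58 [-14.418  -2.394  14.774] 69.56392249383175
-15 50 [-13.774  -1.453  13.799] 59.04530102581919
-5 34 [-10.513  -2.671  10.877] 49.11920063183297
5 25 [-9.319 -2.718  2.205] 41.10669822981077
15 21 [-9.269 -4.684 -0.295] 32.35698161256445
25 13 [-9.408 -4.767 18.03 ] 22.742425720230255
```

View pics/w6.png

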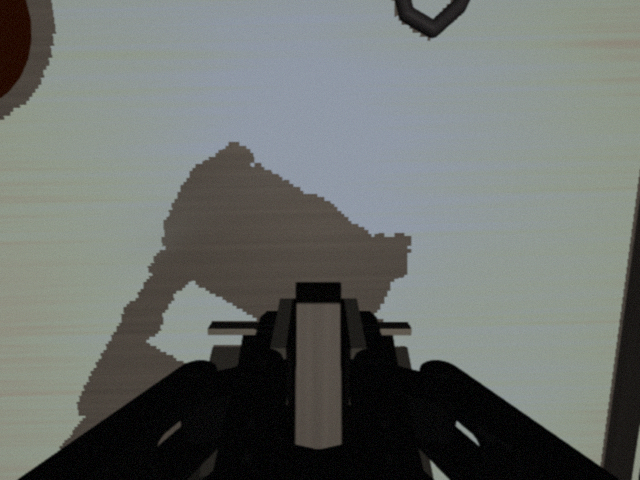

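Fz is rising and the plate is just starting to tilt, so the leg is at its stop. I'll ease the radial load, release and retreat.

Emit:
{"method": "jog_arm", "body": {
  "deltas": [
    [[0.8, 0, -0.4, 0, 0, 0, 0.15], [1.5, 0, -1, 0, 0, 0, 0.2], [1.5, 0, -1, 0, 0, 0, 0.3], [1.5, 0, -1, 0, 0, 0, 0.4], [1.5, 0, -1, 0, 0, 0, 0.45], [1, 0, 5, 0, 0, 0, 0.45], [-1, 0, 25, 0, 0, 0, 0.45], [-4, 0, 60, 0, 0, 0, 0.45], [-9, 0, 100, 0, 0, 0, 0.45], [-14, 0, 135, 0, 0, 0, 0.45]]
  ]
}}

```text
t: 6.75
tcp_pos: [575.9, -189.6, 214.6]
tool_rot: [[0.991, -0.022, 0.135], [-0.021, -1.0, -0.006], [0.135, 0.003, -0.991]]
contact_force: [0.4, -0.5, 0.7]
gripper_width: 38.4
```

```bash
python3 - <<'E'
from h import *
s=st()
take('wrist','w7');take('scene','s7');take('top','t7')
E
python3 fit.py s7; python3 fit.py w7
```

```text
t 6.75 tcp [ 575.9 -189.6  214.6] F [ 0.4 -0.5  0.7] M [ 0.01  0.04 -0.04] w 38.4 j [-0.55  0.15  1.64  0.07  1.23  1.02]
s7 1797 1547 n [ 0.855 -0.024  0.518] y [ 0.028  1.    -0.   ] rect ((-1.8263359069824219, -1.7964630126953125), (89.13687896728516, 137.7542266845703), 0.24496665596961975) backcentre [ 513.588 -188.075   77.812]
-45 8 [-6.643  0.259  7.709] 75.99936974859936
-35 38 [-6.853  1.288  8.271] 72.36708730614365
-25 36 [-7.284  0.84   8.488] 64.87820079140906
-15 37 [-6.847 -0.135  8.384] 55.62010567200532
-5 34 [-7.387  0.563  8.422] 47.294013466815315
5 36 [-7.134  1.709  8.348] 38.62746837074667
15 40 [-9.606 -1.356  8.47 ] 30.759137820101245
25 54 [-18.724  -0.53   17.171] 19.945405646348554
35 46 [-18.438   0.783  18.353] 16.544027137727028
w7 13648 12323 n [ 0.857 -0.021  0.515] y [ 0.024  1.    -0.   ] rect ((0.8163528442382812, -15.121574401855469), (90.02667999267578, 136.94996643066406), 0.208506241440773) backcentre [ 511.847 -187.168   78.02 ]
-45 134 [-8.52   0.297  8.376] 75.31160181075317
-35 422 [-8.512 -0.446  8.316] 69.83608737895403
-25 438 [-8.492  0.24   8.465] 61.52190627310216
-15 431 [-8.458 -0.497  8.151] 53.053283147414575
-5 442 [-8.432  0.173  8.069] 44.65762384895265
5 437 [-8.402  0.138  7.996] 36.24626012445111
15 465 [-8.386  0.122  8.609] 27.825276564902985
25 638 [-18.191  -2.023   8.578] 18.276780895719142
35 297 [-18.671 -11.791  16.859] 13.931423265912356
```

View pics/s7.png

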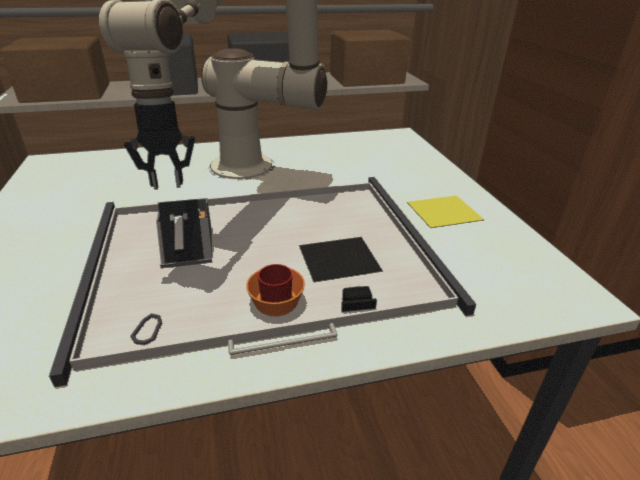

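View pics/w7.png

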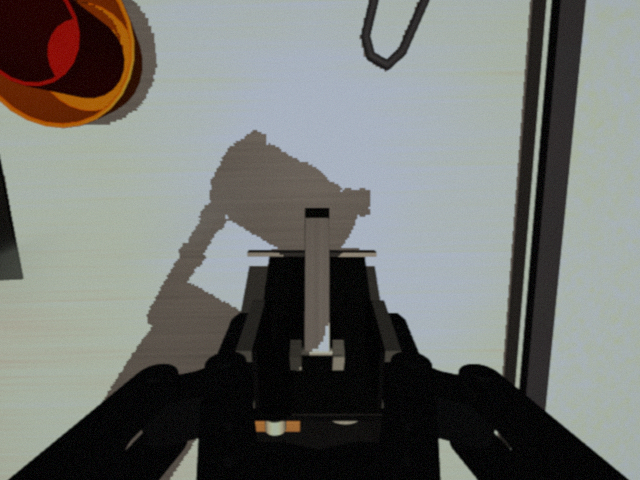

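The wrist view shows the leg end at (317,213) and the hinge at (317,355). The slope fit gives a leg angle of 0.699 rad, so it is at the stop. The mirror is still leaning. Next is the top-edge grasp.

```bash
python3 - <<'E'
from h import *
s=st()
R=toolR(-.536,-.024,'x'); print(R.round(3))
d=delta([440,-186,225],R);print(d)
w=d[3:]
for k in range(1,14):print(k,(w*k/13).round(3),(d[:3]*k/13).round(0))
E
```

```text
t 6.9 tcp [ 577.5 -190.6  216.3] F [-0.8 -0.7  0.2] M [ 0.    0.09 -0.05] w 38.4 j [-0.55  0.15  1.64  0.07  1.23  1.02]
[[ 0.024  0.86   0.511]
 [ 1.    -0.021 -0.012]
 [ 0.     0.511 -0.86 ]]
[-137.546    4.57     8.713   -0.526   -0.294    1.488]
1 [-0.04  -0.023  0.114] [-11.   0.   1.]
2 [-0.081 -0.045  0.229] [-21.   1.   1.]
3 [-0.121 -0.068  0.343] [-32.   1.   2.]
4 [-0.162 -0.09   0.458] [-42.   1.   3.]
5 [-0.202 -0.113  0.572] [-53.   2.   3.]
6 [-0.243 -0.136  0.687] [-63.   2.   4.]
7 [-0.283 -0.158  0.801] [-74.   2.   5.]
8 [-0.324 -0.181  0.916] [-85.   3.   5.]
9 [-0.364 -0.204  1.03 ] [-95.   3.   6.]
10 [-0.405 -0.226  1.145] [-106.    4.    7.]
11 [-0.445 -0.249  1.259] [-116.    4.    7.]
12 [-0.486 -0.271  1.374] [-127.    4.    8.]
13 [-0.526 -0.294  1.488] [-138.    5.    9.]
```

Emit:
{"method": "jog_arm", "body": {
  "deltas": [
    [[-11, 0, 12, -0.04, -0.023, 0.114, 0.4], [-21, 1, 22, -0.081, -0.045, 0.229, 0.28], [-32, 1, 25, -0.121, -0.068, 0.343, 0.28], [-42, 1, 25, -0.162, -0.09, 0.458, 0.28], [-53, 2, 25, -0.202, -0.113, 0.572, 0.28], [-63, 2, 25, -0.243, -0.136, 0.687, 0.28], [-74, 2, 22, -0.283, -0.158, 0.801, 0.28], [-85, 3, 18, -0.324, -0.181, 0.916, 0.28], [-95, 3, 14, -0.364, -0.204, 1.03, 0.28], [-106, 4, 12, -0.405, -0.226, 1.145, 0.28]]
  ]
}}

```text
t: 7.9
tcp_pos: [468.9, -184.6, 222.0]
tool_rot: [[0.361, 0.828, 0.43], [0.927, -0.367, -0.071], [0.099, 0.425, -0.9]]
contact_force: [-0.1, -0.6, 0.1]
gripper_width: 23.7
```

```bash
python3 - <<'E'
from h import *
s=st()
R=toolR(-.536,-.024,'x')
print(delta([440,-186,190],R))
E
```

```text
t 7.9 tcp [ 468.9 -184.6  222. ] F [-0.1 -0.6  0.1] M [0.01 0.25 0.01] w 23.7 j [-0.78 -0.37  2.17  0.3   0.99 -0.5 ]
[-28.857  -1.419 -32.024  -0.116  -0.074   0.342]
```

Emit:
{"method": "jog_arm", "body": {
  "deltas": [
    [[-7, 0, -6, -0.039, -0.025, 0.114, 0.28], [-15, -1, -14, -0.077, -0.05, 0.228, 0.28], [-23, -1, -22, -0.116, -0.074, 0.342, 0.28], [-27, -1, -30, -0.116, -0.074, 0.342, 0.28], [-27, -1, -30, -0.116, -0.074, 0.342, 0.28], [-27, -1, -30, -0.116, -0.074, 0.342, 0.28]]
  ]
}}

```text
t: 8.5
tcp_pos: [443.1, -186.3, 193.9]
tool_rot: [[0.03, 0.859, 0.512], [1.0, -0.027, -0.013], [0.003, 0.512, -0.859]]
contact_force: [-0.4, 0.1, -0.4]
gripper_width: 24.3
```

```bash
python3 - <<'E'
from h import *
s=st();print(s['tool_rot'].round(3))
take('wrist','w8');take('scene','s8')
R=toolR(-.536,-.024,'x')
print(delta([485.6,-186.9,112.3],R))
E
python3 fit.py w8
```

```text
t 8.5 tcp [ 443.1 -186.3  193.9] F [-0.4  0.1 -0.4] M [-0.04  0.21 -0.02] w 24.3 j [-0.93 -0.45  2.3   0.5   1.   -1.11]
[[ 0.03   0.859  0.512]
 [ 1.    -0.027 -0.013]
 [ 0.003  0.512 -0.859]]
[ 4.2054e+01 -4.2500e-01 -8.2347e+01 -1.0000e-03  2.0000e-03  5.0000e-03]
w8 6531 2150 n [ 0.938 -0.061  0.342] y [ 0.065  0.998 -0.   ] rect ((3.3131752014160156, -40.06389236450195), (116.77392578125, 119.62272644042969), 4.060825347900391) backcentre [ 491.794 -183.95    80.236]
-35 9 [ 9.243  9.718 10.032] 85.45575342775714
-25 182 [-7.594  2.466  9.612] 84.77295090002366
-15 262 [-8.222  1.651  8.991] 73.59157793799179
-5 277 [-8.535  0.847  8.303] 61.433847921838264
5 319 [-9.463  0.135  7.869] 49.19030652381354
15 397 [-13.433  -0.378  16.565] 36.35543877535853
25 1028 [-21.176  -2.175  16.092] 22.81966749783994
35 5 [-16.708  15.626  16.127] 25.928550492280117
```

View pics/w8.png

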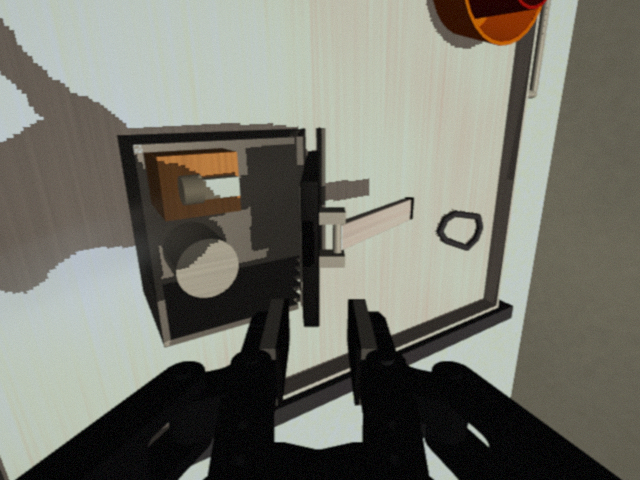

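View pics/s8.png

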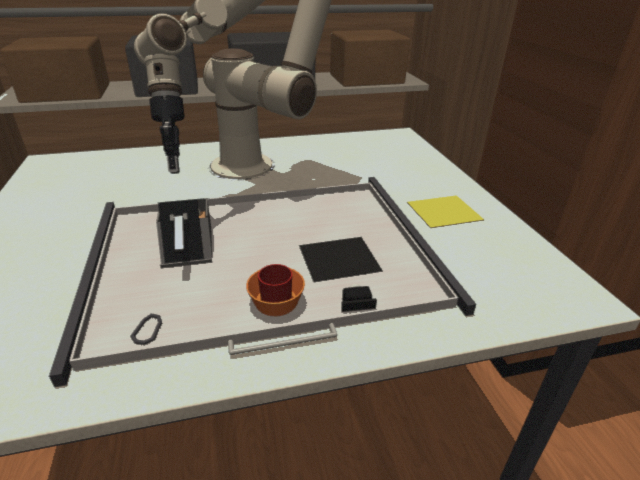

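The wrist view has the plate edge-on at u≈302–320 (v 155–325), with the fingers at 287 and 350. I'll check the top edge position from this depth.

```bash
python3 - <<'E'
from h import *
np.set_printoptions(precision=1,suppress=True,linewidth=200)
z=load('w8');P=cloud(z)
a=z['p'][120:340,230:430,::-1];cv2.imwrite('pics/c8.png',cv2.resize(a,(600,660)[:2],interpolation=2)[:600])
for v in (200,240,280,310):
    print(v,[(u,P[v,u].round(0).tolist(),int(z['p'][v,u].sum())) for u in range(298,326,2)])
E
```

```text
200 [(298, [489.0, -163.0, 90.0], 120), (300, [470.0, -152.0, 130.0], 100), (302, [470.0, -152.0, 132.0], 27), (304, [471.0, -152.0, 132.0], 58), (306, [472.0, -152.0, 132.0], 65), (308, [473.0, -152.0, 133.0], 66), (310, [474.0, -152.0, 134.0], 75), (312, [475.0, -152.0, 134.0], 76), (314, [476.0, -152.0, 134.0], 50), (316, [477.0, -152.0, 136.0], 73), (318, [481.0, -154.0, 130.0], 39), (320, [554.0, -188.0, 10.0], 57), (322, [554.0, -188.0, 13.0], 109), (324, [557.0, -188.0, 13.0], 147)]
240 [(298, [531.0, -224.0, 6.0], 140), (300, [470.0, -177.0, 127.0], 136), (302, [470.0, -175.0, 131.0], 65), (304, [470.0, -175.0, 132.0], 32), (306, [472.0, -175.0, 132.0], 32), (308, [472.0, -175.0, 133.0], 29), (310, [473.0, -175.0, 133.0], 12), (312, [475.0, -176.0, 133.0], 6), (314, [475.0, -175.0, 135.0], 47), (316, [477.0, -176.0, 134.0], 81), (318, [478.0, -176.0, 135.0], 20), (320, [554.0, -228.0, 8.0], 77), (322, [554.0, -227.0, 11.0], 207), (324, [556.0, -227.0, 13.0], 299)]
280 [(298, [532.0, -268.0, 1.0], 386), (300, [488.0, -221.0, 89.0], 263), (302, [468.0, -199.0, 132.0], 122), (30
[... 171 characters left out ...]
 (314, [474.0, -200.0, 135.0], 40), (316, [475.0, -200.0, 135.0], 66), (318, [477.0, -200.0, 135.0], 131), (320, [556.0, -274.0, 2.0], 490), (322, [558.0, -274.0, 2.0], 550), (324, [561.0, -276.0, 1.0], 563)]
310 [(298, [530.0, -301.0, 1.0], 565), (300, [532.0, -301.0, 2.0], 573), (302, [469.0, -221.0, 128.0], 396), (304, [468.0, -219.0, 132.0], 38), (306, [470.0, -220.0, 131.0], 49), (308, [471.0, -220.0, 132.0], 45), (310, [472.0, -220.0, 133.0], 59), (312, [473.0, -220.0, 134.0], 46), (314, [473.0, -219.0, 135.0], 38), (316, [475.0, -219.0, 136.0], 50), (318, [476.0, -220.0, 135.0], 125), (320, [555.0, -309.0, 2.0], 492), (322, [557.0, -309.0, 2.0], 564), (324, [560.0, -310.0, 2.0], 559)]
```

View pics/c8.png

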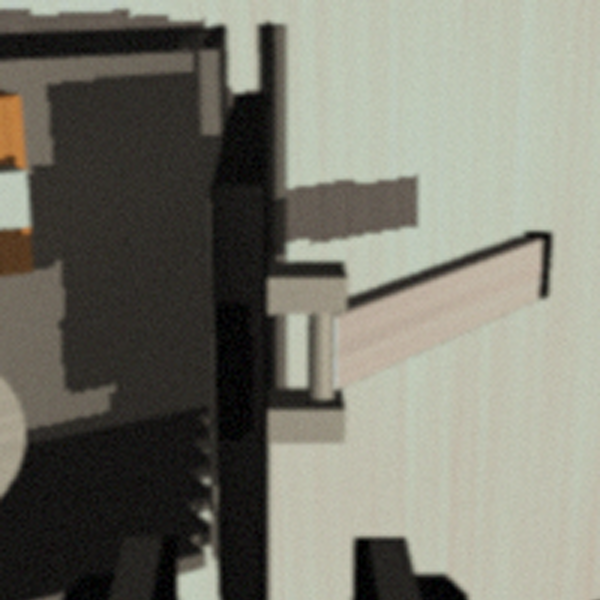

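The top edge centre measures (473,-186,133.5), which agrees with the earlier fit. Going in.

Emit:
{"method": "jog_arm", "body": {
  "deltas": [
    [[-4.5, 0, -2.7, -0.001, 0.002, 0.005, 0.28], [4, 0, -17, -0.001, 0.002, 0.005, 0.28], [13, 0, -32, -0.001, 0.002, 0.005, 0.28], [21, 0, -46, -0.001, 0.002, 0.005, 0.28], [28, -0.2, -58, -0.001, 0.002, 0.005, 0.28], [34, -0.3, -68, -0.001, 0.002, 0.005, 0.28], [39, -0.4, -76, -0.001, 0.002, 0.005, 0.28], [42, -0.4, -82, -0.001, 0.002, 0.005, 0.28], [42, -0.4, -82, -0.001, 0.002, 0.005, 0.28]]
  ]
}}

```text
t: 9.5
tcp_pos: [484.8, -186.4, 111.3]
tool_rot: [[0.023, 0.86, 0.51], [1.0, -0.02, -0.01], [0.001, 0.51, -0.86]]
contact_force: [-0.1, 0.8, -0.6]
gripper_width: 23.8
```

```bash
python3 - <<'E'
from h import *
s=st();print(s['tool_rot'].round(3))
take('wrist','w9')
E
```

```text
t 9.5 tcp [ 484.8 -186.4  111.3] F [-0.1  0.8 -0.6] M [0.04 0.25 0.01] w 23.8 j [-0.83 -0.17  2.27  0.58  0.74 -1.18]
[[ 0.023  0.86   0.51 ]
 [ 1.    -0.02  -0.01 ]
 [ 0.001  0.51  -0.86 ]]
```

View pics/w9.png

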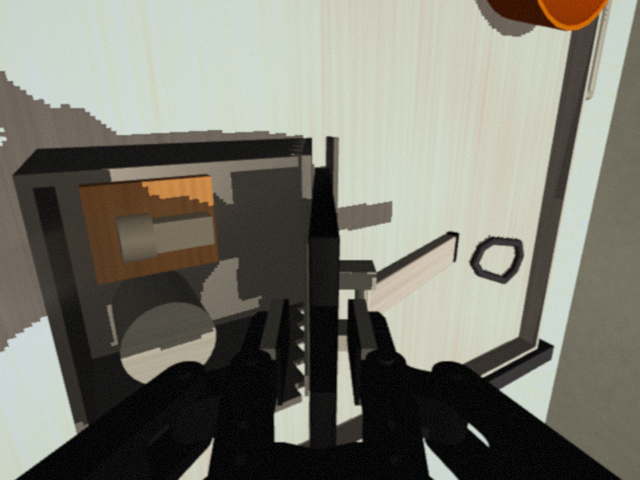

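The plate (u 310–337) sits between the fingers. Gripping.

Emit:
{"method": "jog_arm", "body": {
  "deltas": [
    [[0, 0, 0, 0, 0, 0, 0.2], [0, 0, 0, 0, 0, 0, 0.12], [0, 0, 0, 0, 0, 0, 0.05], [0, 0, 0, 0, 0, 0, 0.05], [0, 0, 0, 0, 0, 0, 0.05]]
  ],
  "squeeze": 50
}}

```text
t: 10.05
tcp_pos: [485.8, -187.5, 113.4]
tool_rot: [[0.024, 0.858, 0.512], [1.0, -0.02, -0.013], [-0.001, 0.512, -0.859]]
contact_force: [0.1, 1.0, 6.7]
gripper_width: 9.4
```

Emit:
{"method": "jog_arm", "body": {
  "deltas": [
    [[0, 0, 3, 0, 0, 0, 0.05], [0, 0, 8, 0, 0, 0, 0.05], [0, 0, 15, 0, 0, 0, 0.05], [0, 0, 25, 0, 0, 0, 0.05], [0, 0, 37, 0, 0, 0, 0.05], [0, 0, 50, 0, 0, 0, 0.05], [0, 0, 65, 0, 0, 0, 0.05], [0, 0, 82, 0, 0, 0, 0.05], [0, 0, 95, 0, 0, 0, 0.05], [0, 0, 100, 0, 0, 0, 0.05]]
  ]
}}

```text
t: 11.05
tcp_pos: [485.7, -187.7, 214.7]
tool_rot: [[0.023, 0.858, 0.513], [1.0, -0.019, -0.014], [-0.003, 0.513, -0.859]]
contact_force: [0.4, 0.3, -3.6]
gripper_width: 8.8
```

```bash
python3 - <<'E'
from h import *
s=st();print(s['tool_rot'].round(3))
take('wrist','w10');take('scene','s10')
E
```

```text
t 11.05 tcp [ 485.7 -187.7  214.7] F [ 0.4  0.3 -3.6] M [-0.02  0.64 -0.01] w 8.8 j [-0.83 -0.35  2.19  0.47  0.96 -1.01]
[[ 0.023  0.858  0.513]
 [ 1.    -0.019 -0.014]
 [-0.003  0.513 -0.859]]
```

View pics/s10.png

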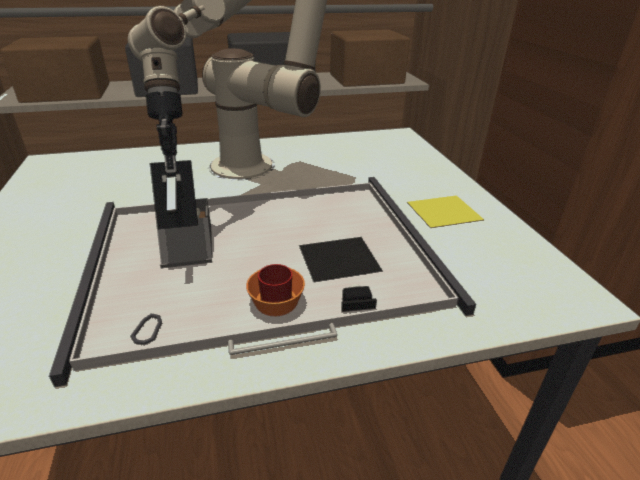

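View pics/w10.png

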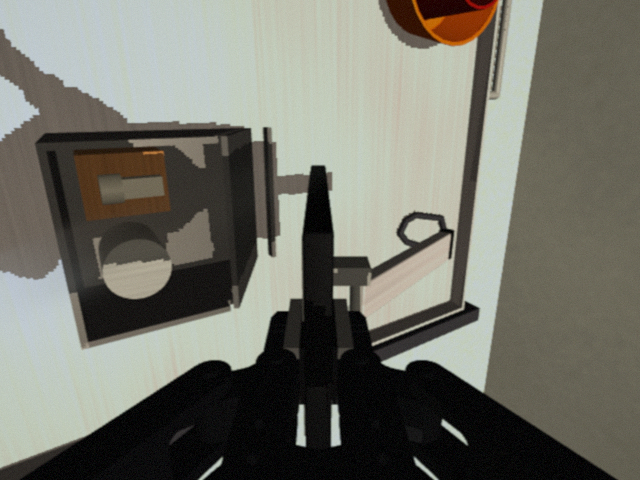

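The mirror is held cleanly with the leg still out; the force reads about 3.6 N. I'll work out the transfer.

```bash
python3 - <<'E'
from h import *
s=st()
R=toolR(np.radians(21),.0195,'x'); print(R.round(3))
d=delta([612,183,245],R);print(d)
for n in('t0','s0','s7','t7'):
    z=load(n);P=cloud(z);m=(abs(P[...,0]-608)<60)&(abs(P[...,1]-183)<60);m2=(abs(P[...,0]-608)<60)&(abs(P[...,1]-40)<30)
    print(n,np.median(P[m][:,2]),np.median(P[m2][:,2]))
for f in [.04,.12,.22,.33,.44,.55,.66,.77,.87]: print(f,(d*f).round(3))
E
```

```text
t 11.15 tcp [ 485.3 -187.3  213.2] F [ 0.3  0.1 -4.1] M [ 0.08  0.65 -0.07] w 8.9 j [-0.83 -0.34  2.19  0.47  0.96 -1.01]
[[-0.019  0.933 -0.358]
 [ 1.     0.018 -0.007]
 [ 0.    -0.358 -0.934]]
[1.26695e+02 3.70278e+02 3.17740e+01 3.00000e-03 9.04000e-01 3.90000e-02]
t0 7.097340225439552 4.095794126061719
s0 6.536607965526002 -746.4837694986442
s7 6.608368524693162 -746.3560670014945
t7 6.944378760772906 3.8651928660819976
0.04 [5.0680e+00 1.4811e+01 1.2710e+00 0.0000e+00 3.6000e-02 2.0000e-03]
0.12 [1.5203e+01 4.4433e+01 3.8130e+00 0.0000e+00 1.0800e-01 5.0000e-03]
0.22 [2.7873e+01 8.1461e+01 6.9900e+00 1.0000e-03 1.9900e-01 9.0000e-03]
0.33 [4.18090e+01 1.22192e+02 1.04850e+01 1.00000e-03 2.98000e-01 1.30000e-02]
0.44 [5.57460e+01 1.62922e+02 1.39810e+01 1.00000e-03 3.98000e-01 1.70000e-02]
0.55 [6.96820e+01 2.03653e+02 1.74760e+01 2.00000e-03 4.97000e-01 2.10000e-02]
0.66 [8.36190e+01 2.44383e+02 2.09710e+01 2.00000e-03 5.97000e-01 2.60000e-02]
0.77 [9.75550e+01 2.85114e+02 2.44660e+01 2.00000e-03 6.96000e-01 3.00000e-02]
0.87 [1.10225e+02 3.22142e+02 2.76430e+01 3.00000e-03 7.86000e-01 3.40000e-02]
```

Emit:
{"method": "jog_arm", "body": {
  "deltas": [
    [[0, 4, 15, 0, 0, 0, 0.05], [3, 12, 32, 0, 0.02, 0, 0.05], [8, 28, 48, 0, 0.06, 0.002, 0.05], [16, 50, 55, 0, 0.12, 0.005, 0.05], [28, 80, 58, 0, 0.2, 0.009, 0.05], [40, 115, 58, 0.001, 0.29, 0.012, 0.05], [53, 152, 58, 0.001, 0.38, 0.016, 0.05], [66, 190, 58, 0.002, 0.47, 0.02, 0.05], [79, 228, 58, 0.002, 0.56, 0.024, 0.05], [91, 264, 58, 0.002, 0.65, 0.028, 0.05]]
  ]
}}

```text
t: 12.15
tcp_pos: [576.6, 79.6, 270.7]
tool_rot: [[-0.007, 0.993, -0.116], [1.0, 0.007, -0.004], [-0.003, -0.116, -0.993]]
contact_force: [0.6, -0.6, -2.9]
gripper_width: 9.1
```

```bash
python3 - <<'E'
from h import *
s=st()
R=toolR(np.radians(21),.0195,'x')
print(delta([613,183,240],R))
E
```

```text
t 12.15 tcp [576.6  79.6 270.7] F [ 0.6 -0.6 -2.9] M [-0.1  -0.18  0.03] w 9.1 j [-0.06  0.25  1.42 -0.01  1.59 -0.07]
[ 3.64180e+01  1.03423e+02 -3.07060e+01  0.00000e+00  2.50000e-01
  1.20000e-02]
```

Emit:
{"method": "jog_arm", "body": {
  "deltas": [
    [[11, 32, -2, 0, 0.08, 0.004, 0.05], [20, 58, -6, 0, 0.145, 0.007, 0.05], [27, 78, -12, 0, 0.195, 0.01, 0.05], [32, 92, -18, 0, 0.23, 0.012, 0.05], [35, 100, -23, 0, 0.25, 0.012, 0.05], [36, 103, -26, 0, 0.25, 0.012, 0.05], [36, 103, -26, 0, 0.25, 0.012, 0.05], [36, 103, -26, 0, 0.25, 0.012, 0.05]]
  ]
}}

```text
t: 12.95
tcp_pos: [612.0, 179.8, 244.7]
tool_rot: [[-0.019, 0.935, -0.355], [1.0, 0.018, -0.007], [-0.0, -0.355, -0.935]]
contact_force: [-0.4, -0.2, -3.5]
gripper_width: 9.2
```

```bash
python3 - <<'E'
from h import *
s=st();print(s['tool_rot'].round(3))
R=toolR(np.radians(21),.0195,'x')
print(delta([613,183,240],R))
take('wrist','w11');take('scene','s11');take('top','t11')
E
```

```text
t 12.95 tcp [612.  179.8 244.7] F [-0.4 -0.2 -3.5] M [-0.02 -0.46 -0.03] w 9.2 j [0.09 0.6  1.04 0.02 1.86 0.07]
[[-0.019  0.935 -0.355]
 [ 1.     0.018 -0.007]
 [-0.    -0.355 -0.935]]
[ 9.710e-01  3.155e+00 -4.655e+00  0.000e+00  4.000e-03  1.000e-03]
```

View pics/s11.png

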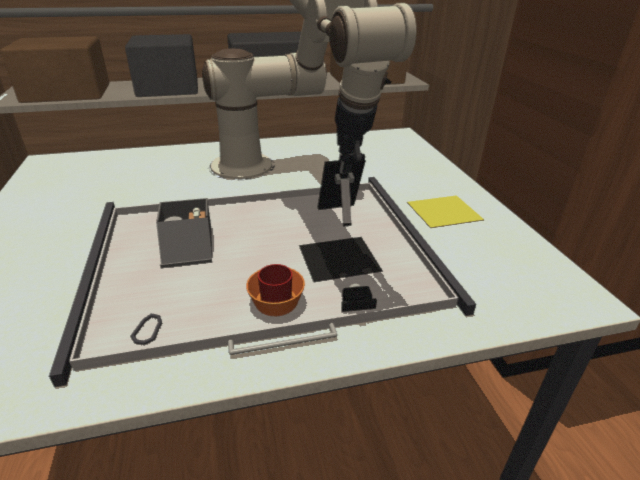

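View pics/w11.png

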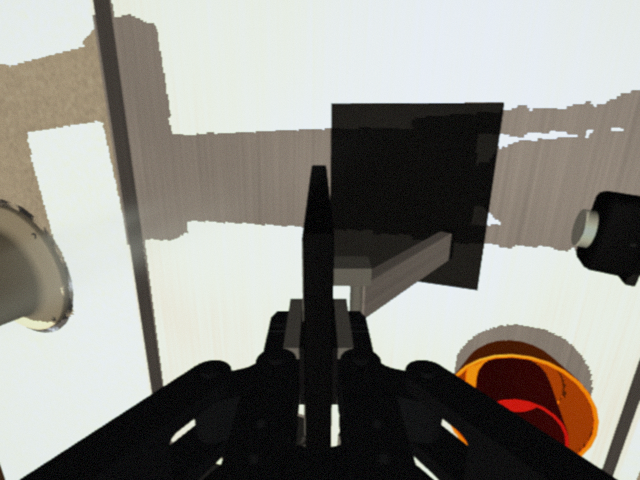

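The mirror is upright over the mat: scene view has the plate at (341,183), leg end at (347,222) and mat at (340,258). I'll measure the held mirror's actual pose and the mat from this view.

```bash
cat > fit2.py <<'E'
from h import *
np.set_printoptions(precision=3,suppress=True,linewidth=200)
def fit2(f,C0,R0,zmin=0):
    # C0 expected mirror centre, R0 mirror axes cols
    z=load(f);P=cloud(z);g=z['p'].astype(int).sum(2)
    L=(P-C0)@R0; ok=(z['d']>0)&(P[...,2]>zmin)
    m=ok&(abs(L[...,0]-5)<9)&(abs(L[...,1])<43)&(L[...,2]>-73)&(L[...,2]<20)&(abs(L[...,1])>13)
    Q=P[m];c=Q.mean(0);n=np.linalg.svd(Q-c,full_matrices=False)[2][2];n*=np.sign(n@R0[:,0])
    for _ in range(4):
        k=abs((Q-c)@n)<3;c=Q[k].mean(0);n=np.linalg.svd(Q[k]-c,full_matrices=False)[2][2];n*=np.sign(n@R0[:,0])
    print(f,len(Q),k.sum(),'n',n,'lean',np.degrees(np.arcsin(-n[2])),'yaw',np.degrees(np.arctan2(n[1],n[0])))
    y=np.cross([0,0,1],n);y/=np.linalg.norm(y);up=np.cross(n,y)
    m=ok&(abs((P-c)@n)<4)&(abs(L[...,1])<60)&(abs(L[...,2])<85)
    S=P[m]-c;r=np.stack([S@y,S@up],1)
    for t in(-50,-30,-10,0,10):
        w=r[abs(r[:,1]-t)<6]
        if len(w)>5:print('y edges at',t,np.percentile(w[:,0],[1,99]))
    yc=(np.percentile(r[:,0],1)+np.percentile(r[:,0],99))/2
    for t in(-35,-25,25,35):
        w=r[abs(r[:,0]-yc-t)<4]
        if len(w)>5: print('up range at',t,np.percentile(w[:,1],[1,99]))
    lo=np.percentile(r[abs(r[:,0]-yc)>20][:,1],.5)
    B=c+yc*y+lo*up-5*n;print('bottom_edge',B,'centre',B+75*up)
    # leg
    S=P[ok]-(B+75*up);l=np.stack([S@n,S@y,S@up],1);l=l[(abs(l[:,1])<12)&(l[:,0]>25)&(l[:,0]<95)&(l[:,2]<40)&(l[:,2]>-50)]
    if len(l)>20:
        q=np.polyfit(l[:,0],l[:,2],1);print('leg n',len(l),'angle',np.pi/2-np.arctan(-q[0]),'far end',np.percentile(l[:,0],99),l[:,2].min(),'y',np.median(l[:,1]))
if __name__=='__main__':
    import sys
    s=np.array([float(x) for x in sys.argv[2:5]]); R=toolR(np.radians(21),.0195,'x'); M=np.stack([R[:,1],np.cross(-R[:,2],R[:,1]),-R[:,2]],1); 
    zm=float(sys.argv[5]) if len(sys.argv)>5 else 0
    fit2(sys.argv[1],s+51*R[:,2],M,zm)
E
python3 fit2.py s11 612 179.8 244.7 30
python3 - <<'E'
from h import *
np.set_printoptions(precision=1,suppress=True)
for n in('s11','t11','w11'):
    z=load(n);P=cloud(z);g=z['p'].astype(int).sum(2)
    m=((P[...,2]<14)&(P[...,2]>-2)&(g<150)&(abs(P[...,0]-610)<90)&(abs(P[...,1]-183)<100)).astype(np.uint8)
    k,l,st_,_=cv2.connectedComponentsWithStats(m);i=1+st_[1:,4].argmax()
    Q=P[l==i];print(n,len(Q),np.median(Q[:,2]),cv2.minAreaRect(cv2.convexHull(Q[:,:2].astype(np.float32))),np.percentile(Q[:,:2],[.3,99.7],axis=0))
E
```

```text
s11 503 503 n [ 0.935  0.017 -0.354] lean 20.70449004177589 yaw 1.0328441981694072
y edges at -50 [-37.394  47.922]
y edges at -30 [-39.355  49.008]
y edges at -10 [-39.187  49.489]
y edges at 0 [-39.149  49.196]
y edges at 10 [-39.525  49.802]
up range at -35 [-48.27  100.002]
up range at -25 [-48.18   98.737]
up range at 25 [-1.247 89.945]
up range at 35 [-44.863  95.194]
bottom_edge [568.43  177.843 131.352] centre [594.942 178.32  201.508]
leg n 365 angle 0.7062150773062598 far end 85.1229838449379 -48.070385073040896 y -0.5760870838333694
s11 2375 8.243181469831825 ((610.2633666992188, 180.55526733398438), (153.38803100585938, 165.1907501220703), 1.41640305519104) [[536.4  98.6]
 [685.7 261.6]]
t11 201 7.376097743771652 ((668.616943359375, 240.68978881835938), (33.6131477355957, 44.98788833618164), 3.573486566543579) [[651.2 217.6]
 [684.6 262.9]]
w11 24886 5.493578105944948 ((608.7263793945312, 181.61947631835938), (151.36415100097656, 167.96319580078125), 1.152587890625) [[536.  100.3]
 [684.  265.5]]
```

Emit:
{"method": "jog_arm", "body": {
  "deltas": [
    [[0, 1, -6, 0, 0.002, 0, 0.05], [0.5, 2, -18, 0, 0.004, 0, 0.05], [0.5, 3, -36, 0, 0.004, 0.001, 0.05], [0.5, 3, -56, 0, 0.004, 0.001, 0.05], [0.5, 3, -74, 0, 0.004, 0.001, 0.05], [0.5, 3, -88, 0, 0.004, 0.001, 0.05], [0.5, 3, -98, 0, 0.004, 0.001, 0.05], [0.5, 3, -104, 0, 0.004, 0.001, 0.05], [0.5, 3, -107, 0, 0.004, 0.001, 0.05], [0.5, 3, -107, 0, 0.004, 0.001, 0.05]]
  ]
}}

```text
t: 14.1
tcp_pos: [612.7, 183.1, 137.3]
tool_rot: [[-0.02, 0.933, -0.359], [1.0, 0.019, -0.007], [0.0, -0.359, -0.933]]
contact_force: [1.3, 0.5, -3.1]
gripper_width: 8.9
```

```bash
python3 - <<'E'
from h import *
s=st();print(s['tool_rot'].round(3))
take('scene','s12');take('wrist','w12')
E
python3 fit2.py s12 612 183 137 14
python3 - <<'E'
from h import *
a=load('s12')['p'][150:310,260:420,::-1];cv2.imwrite('pics/c12.png',cv2.resize(a,(600,600),interpolation=2))
E
```

```text
t 14.1 tcp [612.7 183.1 137.3] F [ 1.3  0.5 -3.1] M [ 0.   -0.43 -0.02] w 8.9 j [0.09 0.69 1.13 0.03 1.69 0.07]
[[-0.02   0.933 -0.359]
 [ 1.     0.019 -0.007]
 [ 0.    -0.359 -0.933]]
s12 388 387 n [ 0.934  0.017 -0.357] lean 20.926959270003717 yaw 1.0460937217341681
y edges at -50 [-39.206  49.651]
y edges at -30 [-38.732  49.589]
y edges at -10 [-38.343  49.615]
y edges at 0 [-37.963  50.529]
y edges at 10 [-38.4   50.47]
up range at -35 [-45.892 100.978]
up range at -25 [-45.74  100.781]
up range at 25 [-0.416 81.285]
up range at 35 [-45.498  81.99 ]
bottom_edge [568.406 181.147  23.667] centre [595.19  181.637  93.72 ]
leg n 315 angle 0.6969631805084936 far end 84.4938136546794 -45.772852996310185 y -0.37180944016260026
```

View pics/c12.png

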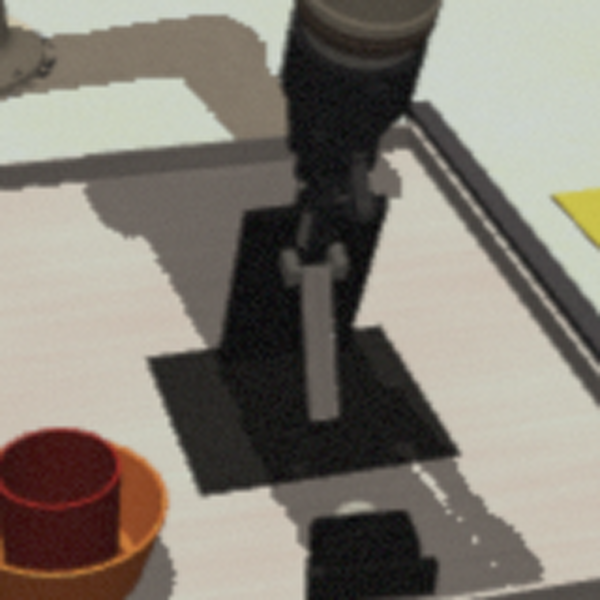

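View pics/w12.png

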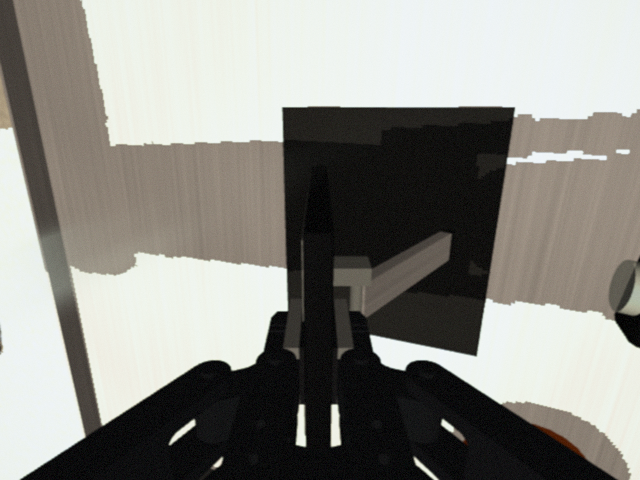

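Emit:
{"method": "jog_arm", "body": {
  "deltas": [
    [[0, 0, -3, 0, 0, 0, 0.05], [0, 0, -6, 0, 0, 0, 0.05], [0, 0, -8, 0, 0, 0, 0.05], [0, 0, -8, 0, 0, 0, 0.05]]
  ]
}}

```text
t: 14.6
tcp_pos: [612.2, 183.1, 128.6]
tool_rot: [[-0.02, 0.932, -0.361], [1.0, 0.019, -0.007], [-0.0, -0.361, -0.933]]
contact_force: [0.1, -0.3, -3.1]
gripper_width: 9.2
```

Emit:
{"method": "jog_arm", "body": {
  "deltas": [
    [[0, 0, -1, 0, 0, 0, 0.05], [0, 0, -1.5, 0, 0, 0, 0.05], [0, 0, -1.5, 0, 0, 0, 0.05]]
  ]
}}

```text
t: 14.9
tcp_pos: [612.5, 183.1, 127.6]
tool_rot: [[-0.02, 0.933, -0.36], [1.0, 0.019, -0.007], [0.0, -0.36, -0.933]]
contact_force: [-0.4, 0.1, -3.4]
gripper_width: 9.0
```

Emit:
{"method": "jog_arm", "body": {
  "deltas": [
    [[0, 0, -1, 0, 0, 0, 0.05], [0, 0, -1.5, 0, 0, 0, 0.05], [0, 0, -1.5, 0, 0, 0, 0.05]]
  ]
}}

```text
t: 15.2
tcp_pos: [612.4, 183.1, 126.0]
tool_rot: [[-0.02, 0.933, -0.36], [1.0, 0.019, -0.007], [-0.0, -0.36, -0.933]]
contact_force: [-0.4, 0.6, -3.4]
gripper_width: 9.2
```

Emit:
{"method": "jog_arm", "body": {
  "deltas": [
    [[0, 0, -1, 0, 0, 0, 0.05], [0, 0, -1, 0, 0, 0, 0.05]]
  ]
}}

```text
t: 15.4
tcp_pos: [612.6, 183.1, 125.5]
tool_rot: [[-0.02, 0.933, -0.359], [1.0, 0.019, -0.007], [0.0, -0.359, -0.933]]
contact_force: [-0.3, -0.8, -2.1]
gripper_width: 9.2
```

Emit:
{"method": "jog_arm", "body": {
  "deltas": [
    [[0, 0, -1, 0, 0, 0, 0.05], [0, 0, -1, 0, 0, 0, 0.05]]
  ]
}}

```text
t: 15.6
tcp_pos: [612.7, 183.1, 125.3]
tool_rot: [[-0.02, 0.933, -0.359], [1.0, 0.019, -0.007], [0.0, -0.359, -0.933]]
contact_force: [-1.8, 0.4, 4.4]
gripper_width: 9.2
```

Emit:
{"method": "jog_arm", "body": {
  "deltas": [
    [[0, 0, -0.7, 0, 0, 0, 0.05], [0, 0, -0.7, 0, 0, 0, 0.05]]
  ]
}}

```text
t: 15.8
tcp_pos: [612.8, 183.2, 125.3]
tool_rot: [[-0.02, 0.933, -0.359], [1.0, 0.019, -0.007], [0.0, -0.359, -0.933]]
contact_force: [-2.5, -0.8, 7.5]
gripper_width: 9.3
```

Contact with the mat: Fz went from −3.4 to +7.5. I'll check before releasing.

```bash
python3 - <<'E'
from h import *
s=st()
take('scene','s13')
E
python3 fit2.py s13 612.8 183.2 125.3 12
python3 - <<'E'
from h import *
a=load('s13')['p'][170:290,280:400,::-1];cv2.imwrite('pics/c13.png',cv2.resize(a,(600,600),interpolation=2))
E
```

```text
t 15.8 tcp [612.8 183.2 125.3] F [-2.5 -0.8  7.5] M [-0.11  0.65 -0.02] w 9.3 j [0.09 0.7  1.14 0.03 1.67 0.07]
s13 374 372 n [ 0.933  0.022 -0.36 ] lean 21.107156072501887 yaw 1.3644883303474196
y edges at -50 [-38.806  49.51 ]
y edges at -30 [-38.814  49.398]
y edges at -10 [-38.851  49.455]
y edges at 0 [-39.164  49.523]
y edges at 10 [-38.633  49.698]
up range at -35 [-46.271  98.382]
up range at -25 [-44.191 100.517]
up range at 25 [-9.267 80.032]
up range at 35 [-40.578  79.637]
bottom_edge [569.202 180.956  14.476] centre [596.203 181.599  84.444]
leg n 310 angle 0.7075799646006983 far end 85.34079139087503 -45.87276767900384 y -0.6255200642185788
```

View pics/c13.png

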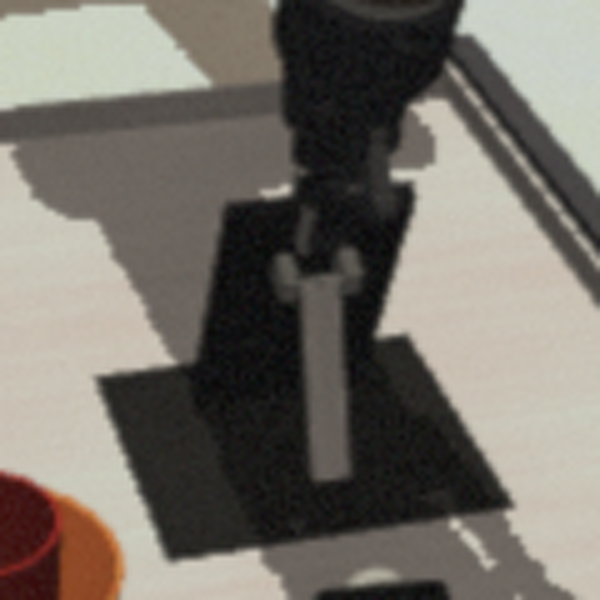

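The moment suggests the leg carries most of the load. I'll pivot slightly about the leg end to seat the bottom edge.

Emit:
{"method": "jog_arm", "body": {
  "deltas": [
    [[-0.3, 0, 0.2, 0, -0.003, 0, 0.05], [-0.6, 0, 0.2, 0, -0.005, 0, 0.05], [-0.6, 0, 0.2, 0, -0.005, 0, 0.05]]
  ]
}}

```text
t: 16.15
tcp_pos: [612.5, 183.2, 125.3]
tool_rot: [[-0.02, 0.935, -0.353], [1.0, 0.019, -0.007], [0.0, -0.353, -0.935]]
contact_force: [-0.5, 1.1, 5.5]
gripper_width: 9.0
```

```bash
python3 - <<'E'
from h import *
s=st()
E
```

```text
t 16.15 tcp [612.5 183.2 125.3] F [-0.5  1.1  5.5] M [-0.05  0.47  0.03] w 9.0 j [0.09 0.69 1.15 0.02 1.66 0.07]
```

Emit:
{"method": "jog_arm", "body": {
  "deltas": [
    [[-0.6, 0, 0, 0, -0.005, 0, 0.05], [-0.6, 0, 0, 0, -0.005, 0, 0.05]]
  ]
}}

```text
t: 16.35
tcp_pos: [612.1, 183.2, 125.5]
tool_rot: [[-0.02, 0.937, -0.348], [1.0, 0.019, -0.007], [0.0, -0.348, -0.937]]
contact_force: [1.1, -0.0, 6.1]
gripper_width: 9.1
```

```bash
python3 - <<'E'
from h import *
s=st()
E
```

```text
t 16.35 tcp [612.1 183.2 125.5] F [ 1.1 -0.   6.1] M [-0.03  0.46  0.02] w 9.1 j [0.09 0.69 1.15 0.02 1.66 0.07]
```

Emit:
{"method": "jog_arm", "body": {
  "deltas": [
    [[0.3, 0, 0.4, 0, 0.003, 0, 0.05], [0.3, 0, 0.4, 0, 0.003, 0, 0.05]]
  ],
  "squeeze": 20
}}

```text
t: 16.55
tcp_pos: [612.3, 183.2, 125.3]
tool_rot: [[-0.02, 0.936, -0.351], [1.0, 0.019, -0.007], [0.0, -0.352, -0.936]]
contact_force: [0.9, 0.2, 6.7]
gripper_width: 8.9
```

```bash
python3 - <<'E'
from h import *
s=st()
E
```

```text
t 16.55 tcp [612.3 183.2 125.3] F [0.9 0.2 6.7] M [-0.01  0.35 -0.02] w 8.9 j [0.09 0.69 1.15 0.02 1.66 0.07]
```

Loaded on both; now opening slowly.

Emit:
{"method": "jog_arm", "body": {
  "deltas": [
    [[0, 0, 0.3, 0, 0, 0, 0.12], [0, 0, 0.3, 0, 0, 0, 0.16], [0, 0, 0.3, 0, 0, 0, 0.22], [0, 0, 0.3, 0, 0, 0, 0.28], [0, 0, 0.3, 0, 0, 0, 0.32], [0, 0, 0.3, 0, 0, 0, 0.32]]
  ]
}}

```text
t: 17.15
tcp_pos: [611.5, 183.1, 124.1]
tool_rot: [[-0.02, 0.935, -0.353], [1.0, 0.019, -0.007], [-0.0, -0.353, -0.935]]
contact_force: [0.1, 0.6, -0.1]
gripper_width: 27.4
```

```bash
python3 - <<'E'
from h import *
s=st()
take('scene','s14');take('wrist','w14')
E
python3 fit2.py s14 612.3 183.2 125.3 12
```

```text
t 17.15 tcp [611.5 183.1 124.1] F [ 0.1  0.6 -0.1] M [-0.02 -0.13  0.01] w 27.4 j [0.09 0.69 1.15 0.02 1.66 0.07]
s14 373 372 n [ 0.936  0.019 -0.353] lean 20.642200369340312 yaw 1.1906646339283964
y edges at -50 [-34.68   47.959]
y edges at -30 [-39.501  49.056]
y edges at -10 [-39.455  48.979]
y edges at 0 [-39.331  48.791]
y edges at 10 [-38.903  49.303]
up range at -35 [-44.75   98.783]
up range at -25 [-43.087  98.989]
up range at 25 [-14.455  65.852]
up range at 35 [-42.002  70.44 ]
bottom_edge [570.139 181.181  15.67 ] centre [596.573 181.731  85.855]
leg n 305 angle 0.69878791089006 far end 84.65525335469087 -46.84728989576416 y -0.6543339689004214
```

View pics/w14.png

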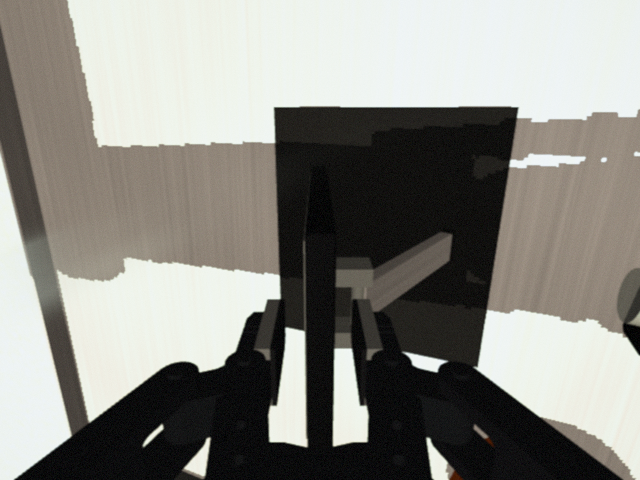

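The mirror is standing on its own; the force reads about 0 and both fingers are clear. Retreating along the tool axis.

Emit:
{"method": "jog_arm", "body": {
  "deltas": [
    [[2, 0, 5, 0, 0, 0, 0.32], [6, 0, 16, 0, 0, 0, 0.32], [13, 0, 34, 0, 0, 0, 0.32], [21, 0, 56, 0, 0, 0, 0.32], [32, 0, 85, 0, 0, 0, 0.32], [42, 0, 115, 0, 0, 0, 0.32], [48, 0, 145, 0, 0, 0, 0.32], [50, 0, 165, 0, 0, 0, 0.32], [50, 0, 170, 0, 0, 0, 0.32], [50, 0, 170, 0, 0, 0, 0.32]]
  ]
}}

```text
t: 18.25
tcp_pos: [662.1, 183.1, 295.5]
tool_rot: [[-0.02, 0.936, -0.351], [1.0, 0.019, -0.007], [0.0, -0.351, -0.936]]
contact_force: [-0.9, 0.0, -0.6]
gripper_width: 27.0
```

```bash
python3 - <<'E'
from h import *
s=st()
take('scene','s15');take('wrist','w15');take('top','t15')
z=load('w15');P=cloud(z);g=z['p'].astype(int).sum(2)
m=((P[...,2]<13)&(P[...,2]>-2)&(g<150)&(abs(P[...,0]-610)<90)&(abs(P[...,1]-183)<100)).astype(np.uint8)
k,l,st_,_=cv2.connectedComponentsWithStats(m);i=1+st_[1:,4].argmax();Q=P[l==i]
print(np.median(Q[:,2]),cv2.minAreaRect(cv2.convexHull(Q[:,:2].astype(np.float32))))
E
python3 fit2.py s15 612.3 183.2 125.3 12;python3 fit2.py w15 612.3 183.2 125.3 12
```

```text
t 18.25 tcp [662.1 183.1 295.5] F [-0.9  0.  -0.6] M [ 0.01 -0.13  0.04] w 27.0 j [0.08 0.74 0.74 0.02 2.02 0.07]
5.532083926468488 ((609.7649536132812, 181.44366455078125), (149.59588623046875, 168.74365234375), 1.1352485418319702)
s15 374 371 n [ 0.934  0.018 -0.356] lean 20.865056660369913 yaw 1.112926244072986
y edges at -50 [-38.193  46.742]
y edges at -30 [-38.903  50.749]
y edges at -10 [-38.619  48.88 ]
y edges at 0 [-39.51   48.897]
y edges at 10 [-39.36   49.669]
up range at -35 [-46.094 100.332]
up range at -25 [-44.551  98.996]
up range at 25 [-7.342 98.509]
up range at 35 [-39.723  98.835]
bottom_edge [569.529 181.156  14.881] centre [596.236 181.675  84.963]
leg n 308 angle 0.7010451828680371 far end 85.29923579057076 -47.023632144503594 y -0.552984481962919fit2.py:8: RuntimeWarning: Mean of empty slice.
  Q=P[m];c=Q.mean(0);n=np.linalg.svd(Q-c,full_matrices=False)[2][2];n*=np.sign(n@R0[:,0])
  ret = um.true_divide(
Traceback (most recent call last):
  File "fit2.py", line 32, in <module>
    fit2(sys.argv[1],s+51*R[:,2],M,zm)
    ~~~~^^^^^^^^^^^^^^^^^^^^^^^^^^^^^^
  File "fit2.py", line 8, in fit2
    Q=P[m];c=Q.mean(0);n=np.linalg.svd(Q-c,full_matrices=False)[2][2];n*=np.sign(n@R0[:,0])
                         ~~~~~~~~~~~~~~~~~~~~~~~~~~~~~~~~~~~~~~~~~^^^
IndexError: index 2 is out of bounds for axis 0 with size 0
```

View pics/s15.png

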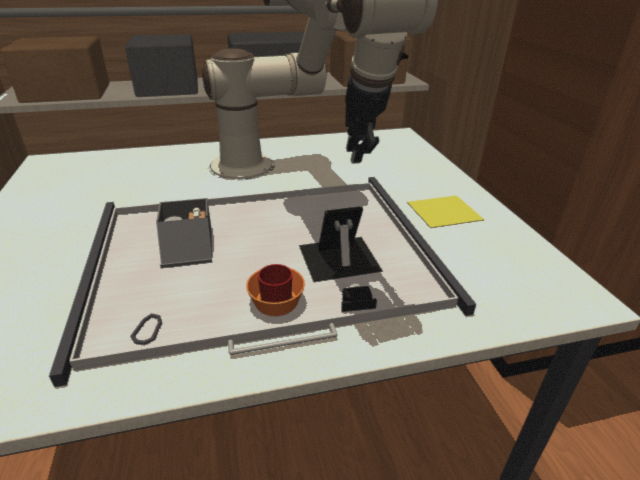

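View pics/w15.png

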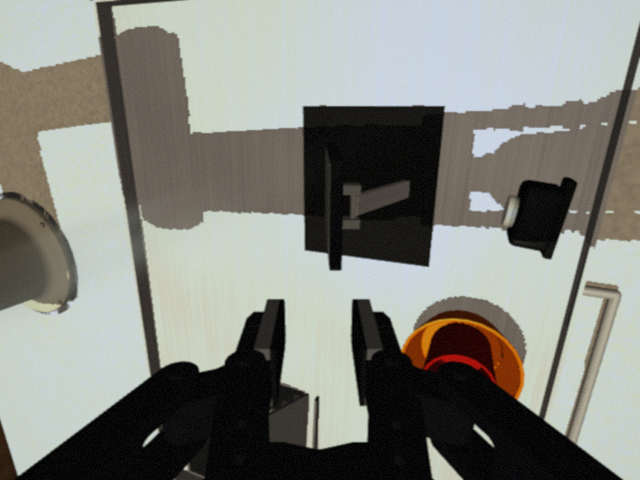

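View pics/t15.png

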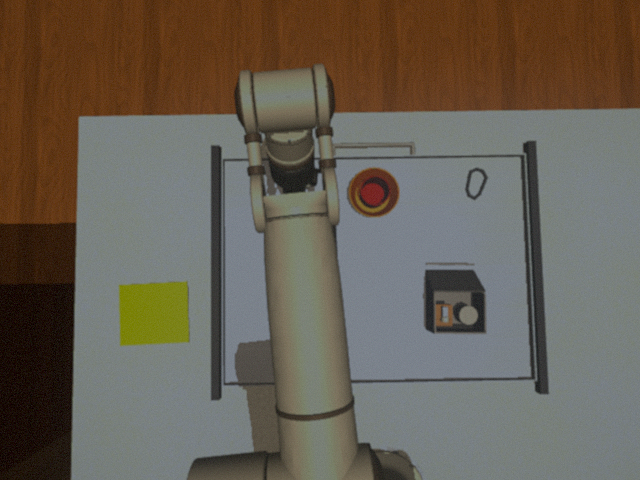

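The mirror stands alone on the mat, with the gripper clear above it. The scene view has the plate at (341,232) and the leg end at (346,262). Lean is 20.9°, yaw 1.1° against 1.1° for the mat, and leg angle 0.70. The cup, bowl, headlamp and carabiner look unmoved, so I'm handing in.

```bash
python3 -c "
from h import *
print(arm.hand_in()); st()"
```

```text
the job is handed in; nothing more can be done
None
the job is handed in; nothing more can be done
```

The mirror is standing on its open leg in the middle of the black mat, face towards the robot, and the job is handed in at about 18.4 s. I swung the leg to its stop in a light grip, lifted the mirror by its top edge, set it on the mat by force and released it there.

Last checks, from the scene and wrist cameras:

| Check | Measured | Wanted |
|---|---|---|
| Leg angle | 0.70 rad | 0.70 rad (stop) |
| Lean | 20.9° | 21° |
| Yaw of mirror / mat | 1.1° / 1.1° | equal |
| Mirror centre y / mat centre y | 181.7 mm / 181.4 to 182.9 mm | equal |

- **Placing:** I centred the footprint (bottom edge to leg end) on the mat, so the mirror's own centre sits about 14 mm on the robot's side of the mat's centre. Bottom edge and leg are both on the mat, and the force was about 0 after release.
- **Other objects:** the carabiner and bowl with cup look unmoved in the last top view, and the headlamp in the last scene and wrist views. I judged this by eye and did not measure it.
- **Disagreements:** the cameras differ by 1 to 2 mm on the mat centre. The scene camera put the mirror 3 to 4 mm higher than the arm's own pose. The fit on the last wrist picture failed because the plate's back was not in view.

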